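# Hold the centrifuge lid at the strut-fitting index

### The job

The little bench centrifuge's gas strut is off, so its lid falls shut by itself: with the orange spatula from the blue mat lever up the flush pull plate at the front of the lid until it stands up, and lay the spatula back on the mat. Then grip the pull plate and raise the lid with it until the white pointer by the hinge lines up with the red index on the quadrant, and finish while still gripping the plate and holding the lid still there, so that the new strut can be fitted. Never let the lid drop, and leave the red index and everything else on the bench where it is.

Things in the scene. Friction and masses are not known exactly. Their poses are not given: they have to be found in the camera images.
- centrifuge: Low white bench centrifuge, fixed, 300 deep, 250 wide, 155 high. Origin under the casing; x points from its front panel (x -140) to its back (+160), z up; casing top below the lid at z 125. Lid hinge axis parallel to y at x +95, z 140. At the hinge on the +y side stands an aluminium quadrant disc, radius 60, y 117 to 123, ticks every 15 degrees from level up; pointer and index overhang its rim (to radius 82, y 135).
- lid (a joint): Angle of the teal lid (rad): 0 closed and level, grows as its front edge rises, stop at 1.25. 226 wide, 30 thick, 0.4 to 0.65 kg; let go, it falls shut (about 3 N at the pull plate carries it). Closed, its top is level, 155 above the bench, and its front edge at x -130 in the centrifuge's frame; only its pull plate can be gripped.
- lid_hinge (a point): Point on the lid's hinge axis, middle of the width; axes turn with the lid and match the centrifuge's while the lid is closed.
- lid_pointer (a point): Tip of the small white pointer on the lid's +y side, 82 from the hinge axis in front of it (towards the lid's front), just outside the quadrant's rim; it turns with the lid and starts level with the hinge axis.
- index (a joint): Angle of the red index clamped on the quadrant (rad), about the lid's hinge axis and counted like the lid's angle: when lid equals index the white pointer and the red index stand side by side. Between 0.55 and 0.95. A firm push would shift it: leave it alone.
- index_tip (a point): Tip of the red index, 82 from the hinge axis, 12 further out (+y) than the pointer's tip; its axes turn with the index.
- pull (a joint): Angle of the dark pull plate relative to the lid (rad): 0 lying flush in the lid, pi/2 standing square to the lid, stop at 1.7. Its own hinge is at its rear edge, so its front edge swings up and back; under 1 N at its front edge lifts it, and light friction makes it stay at any angle.
- pull_hinge (a point): Middle of the pull plate's hinge line, at its rear edge, mid thickness: at the start x -84, z 151 in the centrifuge's frame, 4 under the lid's top, 46 behind the lid's front edge; always 179.3 from the lid's hinge axis (179 in front of it and 11 above it, in the lid's own axes). Axes turn with the plate: its -x runs along the plate to its free edge.
- pull_edge (a point): Middle of the pull plate's free edge, mid thickness. Plate 46 long, 56 wide, 8 thick, flush with the lid's top and front. Under it is an empty slot 60 wide, 14 high, 48 deep, open at the lid's front, 4 to 18 below this point when closed: too low for fingers, but the spatula's blade goes in level from the front; lifting the blade and pushing it on backwards tips the plate up.
- mat: Blue mat, fixed, 220 x 160 x 4, origin under its centre, x along its length; on either side of the bench.
- spatula: Spatula 165 long lying on the mat, about 55 g: orange handle 100 long, 14 x 14 in section, and in line with it a stiff steel blade 65 long, 16 wide, 2.5 thick at the handle's mid height (7 above the mat). Origin: underside, 80 from the handle's end; +x runs to the blade's tip.
- spatula_grip (a point): Spot for gripping on the handle's centre line, 100 behind the blade's tip, 35 behind the handle's front end, 7 above its underside.
- spatula_tip (a point): Middle of the blade's tip edge, at mid thickness.
- tube_rack: Bystander: white rack 168 x 90, 105 high with orange and teal capped tubes, loose; origin under its centre. It and the mat take either side of the bench.
- strut: Bystander: new gas strut, 220 long, 20 thick, lying on the bench, loose; origin under its middle.
- sample_pot: Bystander: sample pot with orange cap, 60 diameter, 68 high, loose.
- amber_bottle: Bystander: amber bottle, 64 diameter, 140 high, loose.
- tip_box: Bystander: blue pipette tip box 120 x 82, 66 high, loose.
- wash_bottle: Bystander: white wash bottle with bent spout, 64 diameter, 155 high, loose.
There are look-alikes about, which are no part of the job. Of the things that look like the spatula, take the one that is farthest to the robot's left at the start.

How it is judged (in metres and radians):
On the way, in this order (a step that is already met when the one before it is completed fails the run):
1. The spatula's blade levers the pull plate up out of the lid, without the fingers touching the plate (value of joint pull above 0.35 rad and contact force between spatula and pull above 0.05 N and contact force between the fingers and pull below 0.05 N), for 0.05 s.
2. The pull plate stands up and the spatula lies released and at rest on the mat (value of joint pull above 0.8 rad and x of spatula_grip in the frame of mat between -0.11 and 0.11 m and y of spatula_grip in the frame of mat between -0.08 and 0.08 m and z of spatula_grip in the frame of mat below 0.017 m and contact force between the fingers and spatula below 0.05 N and linear speed of spatula below 0.02 m/s), for 0.2 s.
3. The lid is raised by the gripped pull plate (value of joint lid above 0.2 rad and contact force between the fingers and pull above 1 N), for 0.1 s.
At the end, for the whole second after the job is handed in: The lid stands still (under 0.05 rad/s) within 0.06 rad (3.4 degrees) of the red index, the fingers press on the pull plate (over 1 N) and carry the lid, and the spatula lies released and at rest on the mat, its grip spot over the mat (angle between the x axis of lid_hinge and the x axis of index_tip, either way round below 0.06 rad and velocity of joint lid between -0.05 and 0.05 rad/s and contact force between the fingers and pull above 1 N and x of spatula_grip in the frame of mat between -0.11 and 0.11 m and y of spatula_grip in the frame of mat between -0.08 and 0.08 m and z of spatula_grip in the frame of mat below 0.017 m and contact force between the fingers and spatula below 0.05 N and linear speed of spatula below 0.02 m/s); the arm keeps its last pose, push and grip.
It fails at once if The lid is dropped (it falls faster than 1.2 rad/s) (velocity of joint lid below -1.2 rad/s).
It fails at once if The red index is shifted by more than 4 mm (distance of index_tip from where it was at the start of the episode above 0.004 m).
It fails at once if Another thing on the bench is moved by more than 25 mm (distance of any of tube_rack, strut, sample_pot, amber_bottle, tip_box, wash_bottle from where it was at the start of the episode above 0.025 m).
It also fails if it takes over 67 s, if anything falls off the work surface, if the arm or the gripper's body presses on something with over 40 N, if the wrist force passes 120 N, or if a joint passes its speed limit or range.

### The arm

A 6-joint arm with a two-finger parallel gripper is mounted at the origin on the work surface. World frame = base frame: x ahead of the robot, y to its left, z up, the work surface at z = 0. Lengths are in m, angles in degrees, forces in N, time in s.
With the tool pointing down it reaches from about 0.4 to 0.825 m from the base axis. Payload 7 kg.
Tool frame: the origin (TCP) lies midway between the tips of the shut fingers; the grasp point (between the pads) lies 19 mm behind it; z points along the fingers, y is the direction in which the jaws open and shut (so a half turn about z gives the same grasp; the last joint's range is limited). The gripper opens to 88 mm and grips with 3 to 60 N. Pads are 19 mm wide; open, the fingers measure 130 mm over their backs; the gripper's body (78 mm by 193 mm) begins 47 mm behind the grasp point.
Start: joints at [85.147, 20.546, 0.682, 0, -70.136, -16.507], TCP at [0.246, 0.629, 0.227] pointing down, gripper open.
Joint ranges: [-176.03, 176.03], [-82.01, 121.73], [-58.28, 71.71], [-173.87, 95.51], [-174.79, -0.11], [-173.66, 173.66]. Speed limits (degrees/s): [136.94, 136.94, 172.46, 180, 180, 180].

### API

Orientations are given as [roll, pitch, yaw] about the fixed x, y, z axes, in that order (R = Rz(yaw) Ry(pitch) Rx(roll)).
In Python, from plant import ctrl, snapshot gives the robot as it stands.
- The arm moves only by the shell command python3 -m pendant 'ROWS'. ROWS is JSON, a list of rows, each a list of 7 numbers: the shift along the tool's x, y, z in m, then the turn, a rotation vector about the tool's x, y, z in rad, then the opening, from -1 (shut) to 1 (fully open), so that 0 is half open. In form: [[x, y, z, ax, ay, az, jaw], ...]. A call has 1 to 12 rows; each row is the pose to reach, as a shift and turn from the pose commanded when the call began, along the tool's axes at that moment; what a row does not reach only later rows make up. A row lasts 1/8 s, in which the tool goes at most 62.5 mm and 10.7 degrees, less where a joint would pass 70% of its speed; a pose out of reach is approached as far as the arm can. A call with a gripper value outside its range is refused whole. The fingers move at their own pace and stop on an object; the grip force is fixed at half the most. Time passes only in rows, so rows that repeat a pose let the fingers close. It gives the time, the measured TCP pose, the force and the opening at its end, in the units of the state.
- ctrl.get_obs(): the state, without advancing time (a new reading comes with each control period).
- snapshot(name): name is "scene" or "top"; returns a dict with "image" (420x560x3 uint8, blue, green, red), "mtx" (3x3 intrinsics, pixels), "eye" and "attitude" of the camera in the world. Camera axes: x right, y up, looking along -z (the intrinsics and any distortion apply to the point x, -y, -z); pixel columns grow to the right and rows downward; lengths in m; the calibration is good to about 2 mm. A picture is of the moment at which its call begins. There is no depth.
- ctrl.close_job(): hands the job in, once; it reports no verdict.
The state is a dict: "clock": time; "joint_pos": joint angles; "qvel": joint speeds; "tau": joint torques, N m; "tool_pos": TCP position; "orientation": TCP orientation; "force": force on the tool from outside, world axes, zero at the start; "moment": the same for the moment, N m; "opening": finger opening in m.
Only numpy, scipy, OpenCV 4.12 (cv2) and the standard library are available. Lean on these libraries where they do the work, as an engineer would, in place of code of your own. Each camera call takes 0.05 s, during which the arm holds its last target.

## Working session

There is one attempt and no reset: what is moved stays moved. The work goes in short steps, Python scripts to look and compute and a shell command to move; the robot and the scene stay as the last step left them, time stands still between calls to the robot, and variables do not carry over. Pictures are saved under pics/ and viewed, and the job is handed in when it is done.

```bash
ls; mkdir -p pics; python3 - <<'E'
from plant import ctrl, snapshot
import cv2
print(ctrl.get_obs())
for n in ["scene","top"]:
    s=snapshot(n); cv2.imwrite(f"pics/{n}0.png",s["image"]); print(n,s["mtx"],s["eye"],s["attitude"],[k for k in s])
E
```

```text
pics
{'clock': 0.0, 'joint_pos': array([ 8.51493428e+01,  2.05912246e+01,  6.35195322e-01, -2.01163465e-02,
       -7.01329697e+01, -1.65090125e+01]), 'qvel': array([-0.07222344, -0.00243229, -0.02614838,  0.02945468, -0.03405838,
        0.0148848 ]), 'tau': array([-1.60184412e-03, -5.82725644e+01,  2.93060732e+01,  6.99739739e+00,
        6.95276249e-03, -1.65095321e-04]), 'tool_pos': array([0.2456758 , 0.62821043, 0.22563584]), 'orientation': array([ 1.79909296e+02, -7.16186002e-03, -2.13665150e+01]), 'force': array([-0.18121107,  0.00479175,  0.16912052]), 'moment': array([ 0.03102629,  0.02346346, -0.04586748]), 'opening': 0.08749836398635173}
scene [[424.49499708   0.         282.567871  ]
 [  0.         424.49499708 213.6201019 ]
 [  0.           0.           1.        ]] [ 1.52111968 -0.49895304  1.11279574] [47.34806794  0.44069009 61.5325699 ] ['image', 'mtx', 'eye', 'attitude']
top [[439.86223772   0.         279.4451747 ]
 [  0.         439.86223772 210.14073986]
 [  0.           0.           1.        ]] [0.37736153 0.01434047 1.43502161] [  7.97802976  -1.5127527  -89.88349918] ['image', 'mtx', 'eye', 'attitude']
```

View pics/scene0.png

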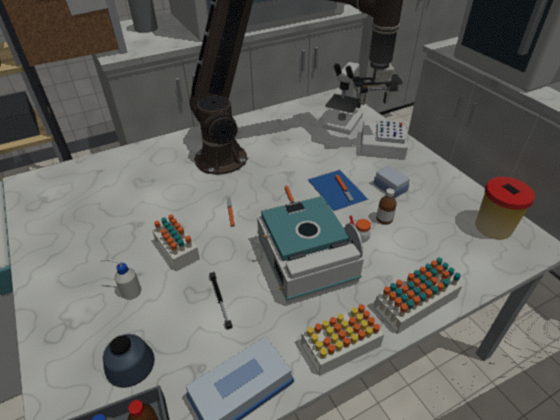

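View pics/top0.png

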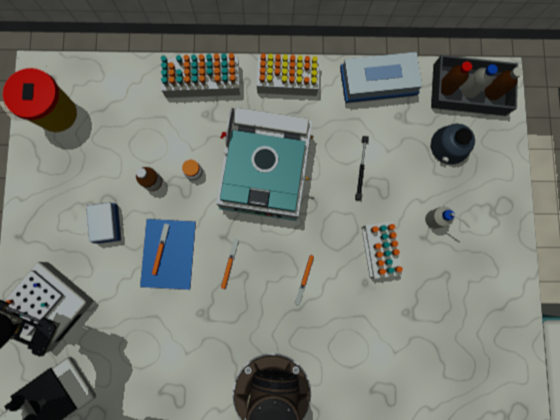

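```bash
cat > h.py <<'E'
import numpy as np, cv2
from scipy.spatial.transform import Rotation as R
from plant import ctrl, snapshot
def rot(s): return R.from_euler('xyz',s["attitude"],degrees=True).as_matrix()
def proj(s,P):
    P=np.atleast_2d(P); c=(P-s["eye"])@rot(s); c=c*[1,-1,-1]; u=c@s["mtx"].T; return u[:,:2]/u[:,2:]
def ray(s,uv):
    d=np.linalg.solve(s["mtx"],[uv[0],uv[1],1])*[1,-1,-1]; return rot(s)@d
def onz(s,uv,z):
    d=ray(s,uv); return s["eye"]+d*(z-s["eye"][2])/d[2]
def tri(s1,u1,s2,u2):
    A=[];b=[]
    for s,u in((s1,u1),(s2,u2)):
        d=ray(s,u); d/=np.linalg.norm(d); M=np.eye(3)-np.outer(d,d); A.append(M); b.append(M@s["eye"])
    return np.linalg.lstsq(np.vstack(A),np.hstack(b),rcond=None)[0]
def crop(s,x0,y0,x1,y1,k,name):
    cv2.imwrite(name,cv2.resize(s["image"][y0:y1,x0:x1],None,fx=k,fy=k,interpolation=cv2.INTER_CUBIC))
E
python3 - <<'E'
from h import *
s=snapshot("top"); np.save
crop(s,130,100,320,300,3,"pics/t1.png")
s2=snapshot("scene"); crop(s2,220,160,420,300,4,"pics/s1.png")
o=s["image"].copy(); hsv=cv2.cvtColor(o,cv2.COLOR_BGR2HSV)
def mk(lo,hi): return cv2.inRange(hsv,np.array(lo),np.array(hi))
for nm,m in dict(orange=mk((5,150,120),(16,255,255)),blue=mk((100,150,60),(118,255,255)),teal=mk((80,60,60),(96,255,255))).items():
    cs,_=cv2.findContours(m,cv2.RETR_EXTERNAL,cv2.CHAIN_APPROX_NONE)
    for c in cs:
        if cv2.contourArea(c)>60: print(nm,cv2.contourArea(c),cv2.minAreaRect(c),cv2.boxPoints(cv2.minAreaRect(c)).round(1).tolist())
E
```

```text
orange 81.5 ((226.4076690673828, 272.8384704589844), (3.683643341064453, 30.521615982055664), 15.255118370056152) [[220.60000610351562, 287.1000061035156], [228.60000610351562, 257.6000061035156], [232.1999969482422, 258.6000061035156], [224.1999969482422, 288.0]]
orange 84.0 ((307.039794921875, 270.0121154785156), (3.826695442199707, 29.698486328125), 16.927513122558594) [[300.8999938964844, 283.70001220703125], [309.5, 255.1999969482422], [313.20001220703125, 256.3999938964844], [304.5, 284.79998779296875]]
orange 77.0 ((157.058837890625, 258.7647399902344), (3.395498752593994, 31.044557571411133), 14.03624439239502) [[151.60000610351562, 273.3999938964844], [159.1999969482422, 243.3000030517578], [162.5, 244.10000610351562], [154.89999389648438, 274.20001220703125]]
orange 171.0 ((190.00001525878906, 167.50001525878906), (14.849241256713867, 14.849241256713867), 45.0) [[179.5, 167.5], [190.0, 157.0], [200.5, 167.5], [190.0, 178.0]]
blue 3116.0 ((167.50001525878906, 254.00001525878906), (48.49856185913086, 68.18034362792969), 4.763640880584717) [[140.5, 286.0], [146.1999969482422, 218.0], [194.5, 222.0], [188.8000030517578, 290.0]]
blue 72.5 ((492.0, 68.5), (9.0, 10.0), 90.0) [[487.0, 64.0], [497.0, 64.0], [497.0, 73.0], [487.0, 73.0]]
teal 4861.0 ((262.5658264160156, 169.78176879882812), (76.27409362792969, 71.26651763916016), 8.652542114257812) [[219.5, 199.3000030517578], [230.1999969482422, 128.8000030517578], [305.6000061035156, 140.3000030517578], [294.8999938964844, 210.6999969482422]]
```

View pics/t1.png

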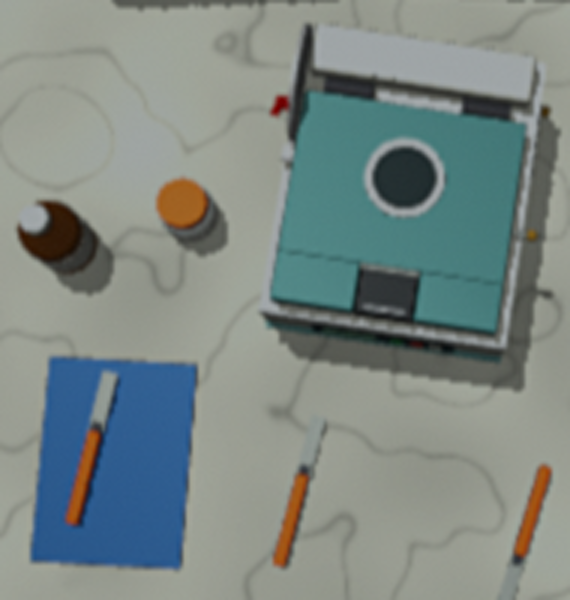

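View pics/s1.png

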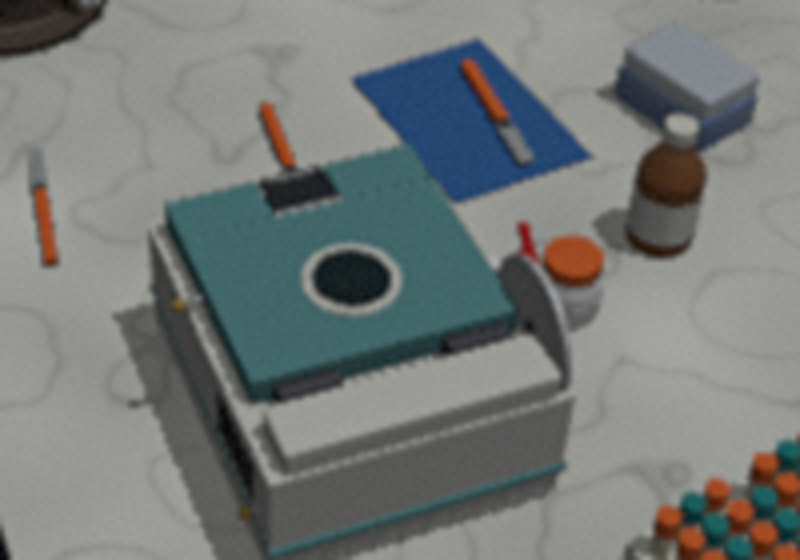

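```bash
python3 - <<'E'
from h import *
s=snapshot("top"); s2=snapshot("scene")
crop(s,212,175,312,225,8,"pics/t2.png")
crop(s,195,120,255,165,12,"pics/t3.png")
crop(s2,320,205,380,250,12,"pics/s3.png")
crop(s2,255,190,335,245,9,"pics/s2.png")
for uv in [(160,250),(230,265),(306,280)]: print(onz(s,uv,.01).round(3))
E
```

```text
[0.446 0.36  0.01 ]
[0.399 0.135 0.01 ]
[ 0.352 -0.109  0.01 ]
```

View pics/t2.png

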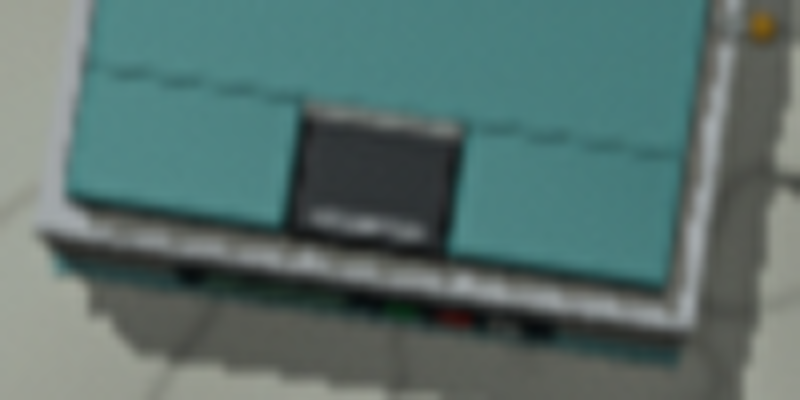

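View pics/t3.png

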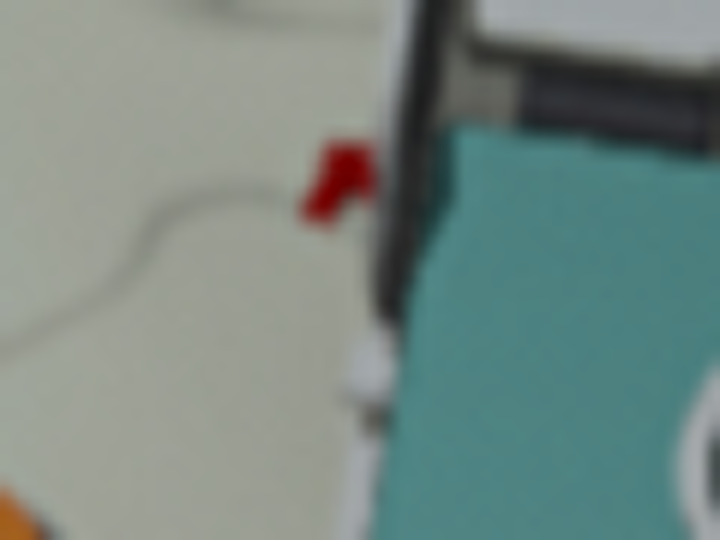

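View pics/s3.png

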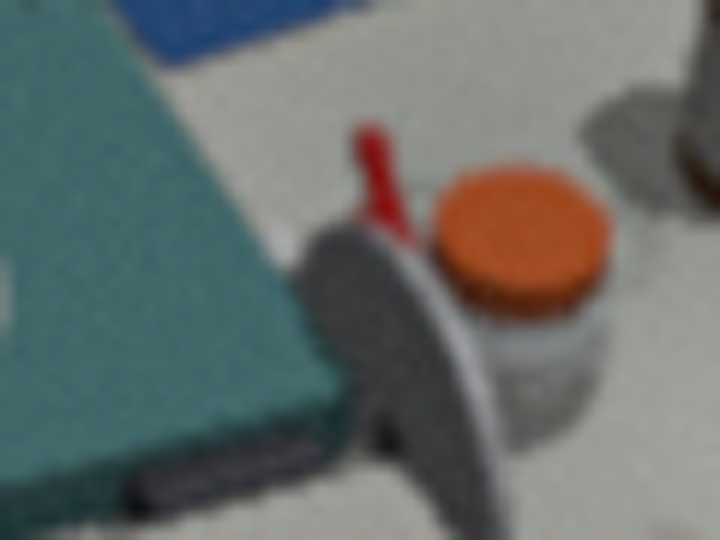

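View pics/s2.png

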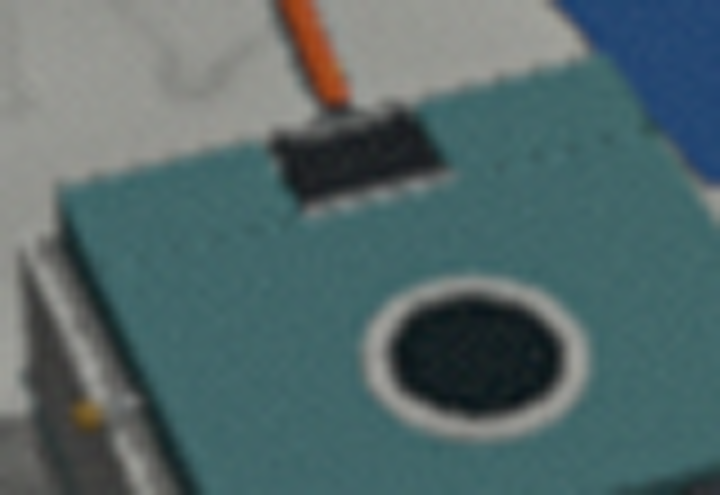

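```bash
cat >> h.py <<'E'
def cu(x,y,k,x0,y0): return ((x+.5)/k-.5+x0,(y+.5)/k-.5+y0)
E
python3 - <<'E'
from h import *
s=snapshot("top"); s2=snapshot("scene")
A=onz(s,cu(68,195,8,212,175),.155);B=onz(s,cu(665,285,8,212,175),.155)
C=onz(s2,cu(605,55,9,255,190),.155);D=onz(s2,cu(62,187,9,255,190),.155)
print("top",A.round(4),B.round(4),np.linalg.norm(A-B)); print("scene",C.round(4),D.round(4),np.linalg.norm(C-D))
for L,Rr in((A,B),(C,D)):
    y=(L-Rr)[:2]; y/=np.linalg.norm(y); print("yaw",np.degrees(np.arctan2(-y[0],y[1])), "front mid",((L+Rr)/2).round(4))
# plate
for p in [(303,100),(463,125),(447,250),(290,230)]: print("plate top",onz(s,cu(*p,8,212,175),.155).round(4))
for p in [(275,135),(410,105),(445,175),(305,212)]: print("plate sc",onz(s2,cu(*p,9,255,190),.155).round(4))
# rear lid corners top
for p in [(312,92),(525,123)]: print("lid rear",onz(s,cu(*p,3,130,100),.155).round(4))
# index tip
u1=cu(312,215,12,195,120);u2=cu(370,130,12,320,205)
print("idx",u1,u2,tri(s,u1,s2,u2).round(4), proj(s,tri(s,u1,s2,u2)),proj(s2,tri(s,u1,s2,u2)))
# mat, spatula in both views
def masks(s):
    hsv=cv2.cvtColor(s["image"],cv2.COLOR_BGR2HSV)
    m=cv2.inRange(hsv,np.array((100,150,60)),np.array((118,255,255)))
    cs,_=cv2.findContours(m,cv2.RETR_EXTERNAL,cv2.CHAIN_APPROX_NONE); c=max(cs,key=cv2.contourArea)
    q=cv2.approxPolyDP(cv2.convexHull(c),6,True).reshape(-1,2).astype(float)
    return q
for n,t in(("top",s),("scene",s2)):
    q=masks(t); P=np.array([onz(t,u,.004) for u in q]); print(n,q.tolist(),P.round(4).tolist(),P.mean(0).round(4))
E
```

```text
top [0.5891 0.1556 0.155 ] [ 0.557 -0.064  0.155] 0.2218783320326358
scene [0.5885 0.1538 0.155 ] [ 0.5549 -0.0642  0.155 ] 0.22060853146637494
yaw -8.327141630812655 front mid [0.5731 0.0458 0.155 ]
yaw -8.770838768457175 front mid [0.5717 0.0448 0.155 ]
plate top [0.6253 0.0698 0.155 ]
plate top [0.6163 0.0106 0.155 ]
plate top [0.5695 0.0163 0.155 ]
plate top [0.5766 0.074  0.155 ]
plate sc [0.5677 0.0195 0.155 ]
plate sc [0.5775 0.0729 0.155 ]
plate sc [0.6183 0.0643 0.155 ]
plate sc [0.6109 0.0085 0.155 ]
lid rear [0.7985 0.1191 0.155 ]
lid rear [ 0.7685 -0.0946  0.155 ]
idx (220.54166666666666, 137.45833333333334) (350.375, 215.375) [0.76   0.1508 0.2025] [[221.18173514 137.83297301]] [[351.03861923 215.24863234]]
top [[147.0, 220.0], [194.0, 222.0], [188.0, 288.0], [141.0, 285.0]] [[0.5432, 0.4075, 0.004], [0.5375, 0.2553, 0.004], [0.3256, 0.2682, 0.004], [0.3349, 0.4174, 0.004]] [0.4353 0.3371 0.004 ]
scene [[339.0, 171.0], [365.0, 198.0], [334.0, 209.0], [309.0, 180.0]] [[0.3381, 0.4101, 0.004], [0.5376, 0.4003, 0.004], [0.5326, 0.2553, 0.004], [0.329, 0.2645, 0.004]] [0.4343 0.3326 0.004 ]
```

```bash
python3 - <<'E'
from h import *
s=snapshot("top"); s2=snapshot("scene")
crop(s,140,215,200,295,7,"pics/t4.png")
crop(s2,305,165,370,215,10,"pics/s4.png")
E
```

```text
(no output)
```

View pics/t4.png

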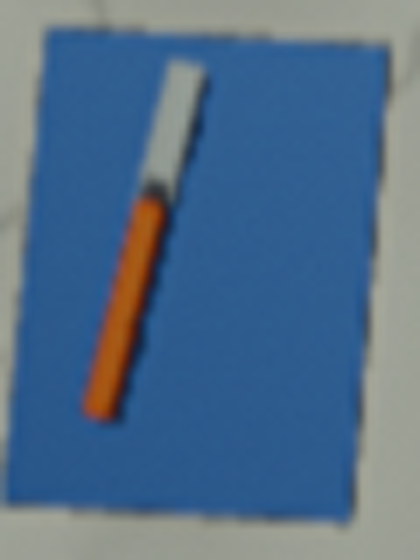

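View pics/s4.png

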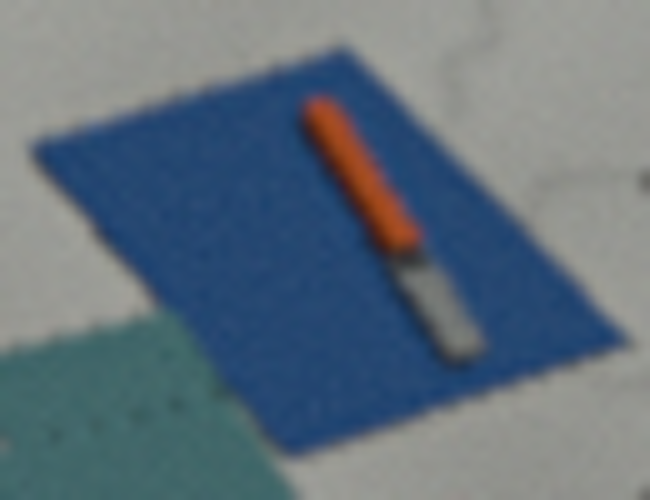

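```bash
python3 - <<'E'
from h import *
s=snapshot("top"); s2=snapshot("scene")
T=[(187,63),(100,418),(153,190)]; S=[(463,355),(320,100),(403,248)]
for (a,b,z) in zip(T,S,(.011,.015,.015)):
    print(onz(s,cu(*a,7,140,215),z).round(4), onz(s2,cu(*b,10,305,165),z).round(4))
t=onz(s,cu(*T[0],7,140,215),.011);e=onz(s,cu(*T[1],7,140,215),.015);j=onz(s,cu(*T[2],7,140,215),.015)
t2=onz(s2,cu(*S[0],10,305,165),.011);e2=onz(s2,cu(*S[1],10,305,165),.015)
for a,b in((t,e),(t2,e2)):
    d=(a-b)[:2]; n=np.linalg.norm(d); print(n,np.degrees(np.arctan2(d[1],d[0])), "grip", (a[:2]-d/n*.1).round(4),(b[:2]+d/n*.065).round(4))
print(ctrl.get_obs()["tool_pos"],ctrl.get_obs()["clock"])
E
```

```text
[0.5311 0.3432 0.011 ] [0.5268 0.3382 0.011 ]
[0.3688 0.3753 0.015 ] [0.3655 0.3781 0.015 ]
[0.4721 0.3555 0.015 ] [0.464  0.3524 0.015 ]
0.16550208617354498 -11.211619967841893 grip [0.433  0.3626] [0.4325 0.3627]
0.1661851423401804 -13.867301953114112 grip [0.4297 0.3622] [0.4286 0.3625]
[0.24586877 0.62859302 0.2266109 ] 0.6
```

```bash
python3 -m pendant '[[0.045,0.03,0,0,0,-0.03,1],[0.09,0.06,0,0,0,-0.06,1],[0.135,0.09,0.02,0,0,-0.09,1],[0.18,0.12,0.05,0,0,-0.12,1],[0.225,0.15,0.08,0,0,-0.14,1],[0.269,0.18,0.12,0,0,-0.157,1],[0.269,0.18,0.12,0,0,-0.157,1],[0.269,0.18,0.12,0,0,-0.157,1]]'
python3 - <<'E'
from h import *
s=snapshot("top"); s2=snapshot("scene"); o=ctrl.get_obs(); print(o["tool_pos"],o["orientation"],o["clock"],o["force"],o["joint_pos"].round(1))
crop(s,120,190,220,300,5,"pics/t5.png")
crop(s2,300,120,400,220,6,"pics/s5.png")
E
```

```text
clock: 1.6
tool_pos: [0.4313, 0.363, 0.1068]
orientation: [-180.0, -0.0, -12.4]
force: [-0.1, 0.8, 0.1]
opening: 0.0879
[0.431055   0.36433186 0.10753774] [-1.79901491e+02 -4.70837894e-02 -1.23204236e+01] 1.7 [ 0.27400482  0.02536411 -0.76851706] [ 60.1  16.3 -22.5   0.  -51.1  17.6]
```

View pics/s5.png

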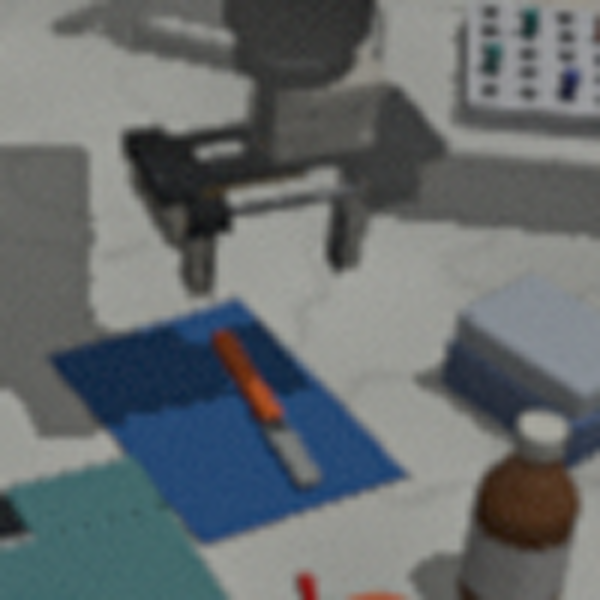

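```bash
python3 -m pendant '[[0,0,0.03,0,0,0,1],[0,0,0.06,0,0,0,1],[0,0,0.085,0,0,0,1],[0,0,0.099,0,0,0,1],[0,0,0.099,0,0,0,-1],[0,0,0.099,0,0,0,-1],[0,0,0.099,0,0,0,-1],[0,0,0.099,0,0,0,-1],[0,0,0.099,0,0,0,-1],[0,0,0.099,0,0,0,-1]]'; python3 -c "
from h import *
print(ctrl.get_obs())"
```

```text
clock: 2.95
tool_pos: [0.4309, 0.363, 0.0077]
orientation: [-180.0, -0.0, -12.4]
force: [0.8, 0.6, -0.5]
opening: 0.033
{'clock': 2.95, 'joint_pos': array([ 6.00185366e+01,  2.37462188e+01, -2.79396827e+01,  4.41164166e-04,
       -3.83062582e+01,  1.76121466e+01]), 'qvel': array([ 0.04423299,  0.17096487, -0.06108125,  0.0122735 , -0.04364073,
        0.07229165]), 'tau': array([ 4.21809935e-03, -5.26413453e+01,  1.94066566e+01,  4.60612983e+00,
        5.87854371e-02, -1.96023398e-04]), 'tool_pos': array([0.43085184, 0.36299644, 0.00767568]), 'orientation': array([-1.79992610e+02, -2.63294337e-03, -1.23689708e+01]), 'force': array([ 0.80605387,  0.58282414, -0.54822333]), 'moment': array([-0.02459144, -0.01201454,  0.02964744]), 'opening': 0.03304633647040075}
```

Still closing; wait more, then lift.

```bash
python3 -m pendant '[[0,0,0,0,0,0,-1],[0,0,0,0,0,0,-1],[0,0,0,0,0,0,-1],[0,0,0,0,0,0,-1]]'; python3 -m pendant '[[0,0,-0.04,0,0,0,-1],[0,0,-0.09,0,0,0,-1],[0,0,-0.14,0,0,0,-1],[0,0,-0.19,0,0,0,-1],[0,0,-0.19,0,0,0,-1]]'
python3 - <<'E'
from h import *
s=snapshot("top"); s2=snapshot("scene"); o=ctrl.get_obs(); print(o["tool_pos"],o["orientation"],o["clock"],o["force"],o["joint_pos"].round(1))
crop(s,100,150,220,300,5,"pics/t6.png")
crop(s2,280,90,400,220,6,"pics/s6.png")
E
```

```text
clock: 3.45
tool_pos: [0.4308, 0.363, 0.0075]
orientation: [180.0, 0.0, -12.4]
force: [-0.6, -0.7, -1.7]
opening: 0.0135
clock: 4.08
tool_pos: [0.4323, 0.3649, 0.2022]
orientation: [-179.6, -0.2, -12.3]
force: [-0.1, -0.7, -0.4]
opening: 0.0132
[0.43058285 0.36295319 0.1977057 ] [-1.79939526e+02  1.10851060e-02 -1.23798332e+01] 4.175 [-0.37317511 -0.01972239 -0.46317742] [ 60.   11.3 -16.1  -0.  -62.6  17.6]
```

View pics/s6.png

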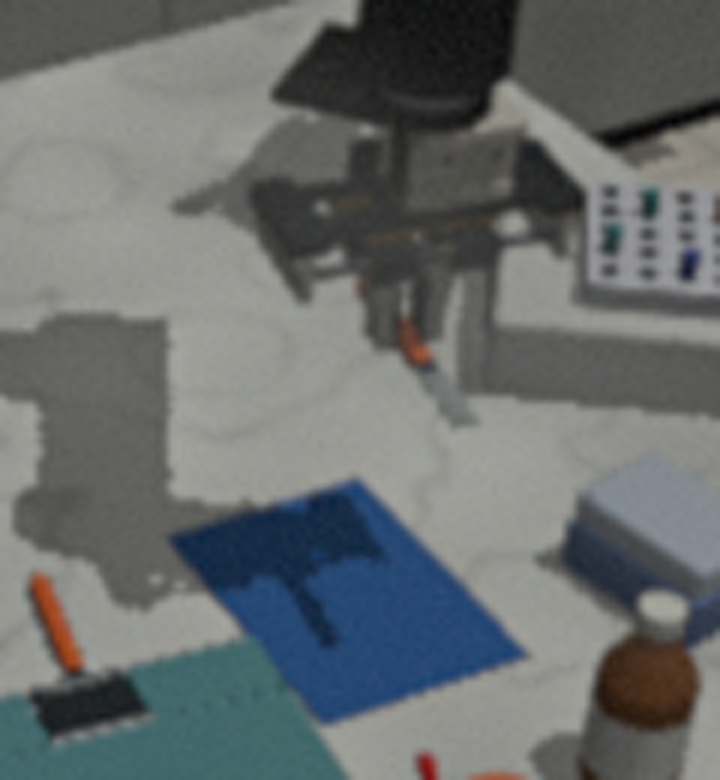

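View pics/t6.png

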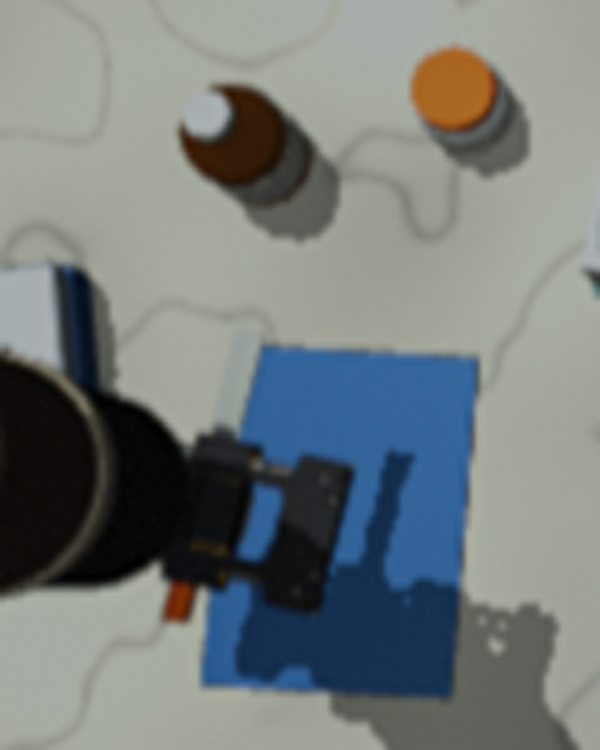

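```bash
python3 - <<'E'
from h import *
s=snapshot("top"); s2=snapshot("scene")
crop(s,125,205,175,285,9,"pics/t7.png"); crop(s2,330,130,370,170,15,"pics/s7.png")
P=tri(s,cu(248,326,5,100,150),s2,cu(462,421,6,280,90)); print(P.round(4),proj(s,P),cu(248,326,5,100,150),proj(s2,P),cu(462,421,6,280,90))
E
```

```text
[0.5318 0.3414 0.2088] [[150.74173182 215.63044694]] (149.2, 214.8) [[357.87100249 159.43192457]] (356.5833333333333, 159.75)
```

View pics/t7.png

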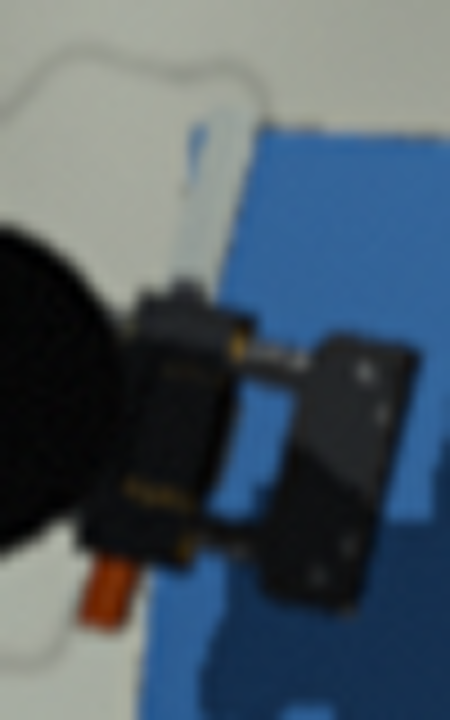

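View pics/s7.png

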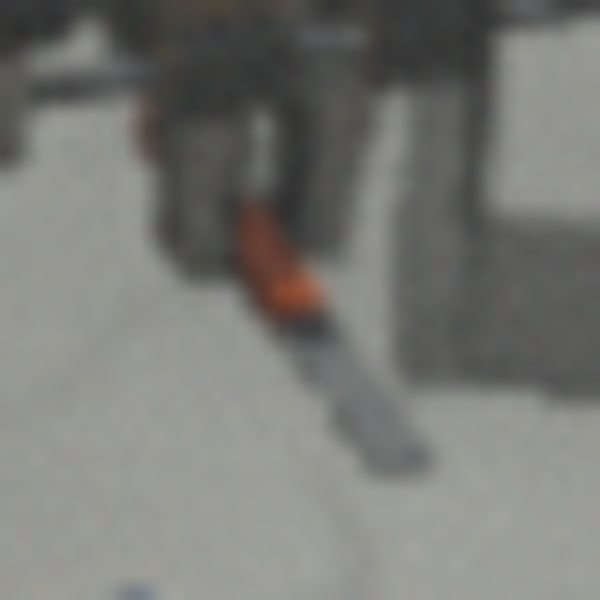

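```bash
python3 -m pendant '[[0.011,0.05,0,0,0,0,-1],[0.022,0.1,0,0,0,-0.02,-1],[0.033,0.15,0,0,0,-0.04,-1],[0.045,0.2,0,0,0,-0.055,-1],[0.056,0.245,0,0,0,-0.065,-1],[0.0664,0.289,0.02,0,0,-0.065,-1],[0.0664,0.289,0.04,0,0,-0.065,-1],[0.0664,0.289,0.0617,0,0,-0.065,-1],[0.0664,0.289,0.0617,0,0,-0.065,-1],[0.0664,0.289,0.0617,0,0,-0.065,-1]]'
python3 - <<'E'
from h import *
s=snapshot("top"); s2=snapshot("scene"); o=ctrl.get_obs(); print(o["tool_pos"],o["orientation"],o["clock"],o["force"],o["joint_pos"].round(1))
crop(s,190,170,320,270,6,"pics/t8.png")
crop(s2,230,140,340,220,7,"pics/s8.png")
E
```

```text
clock: 5.52
tool_pos: [0.4339, 0.0665, 0.1359]
orientation: [180.0, 0.0, -8.6]
force: [-0.1, 0.5, -0.2]
opening: 0.0139
[0.43421235 0.06684378 0.13643184] [-1.79977238e+02 -3.86404739e-02 -8.61404922e+00] 5.625 [-0.50863582 -1.08848428  0.15140449] [ 34.6   2.8 -35.2   0.  -52.   46.7]
```

View pics/s8.png

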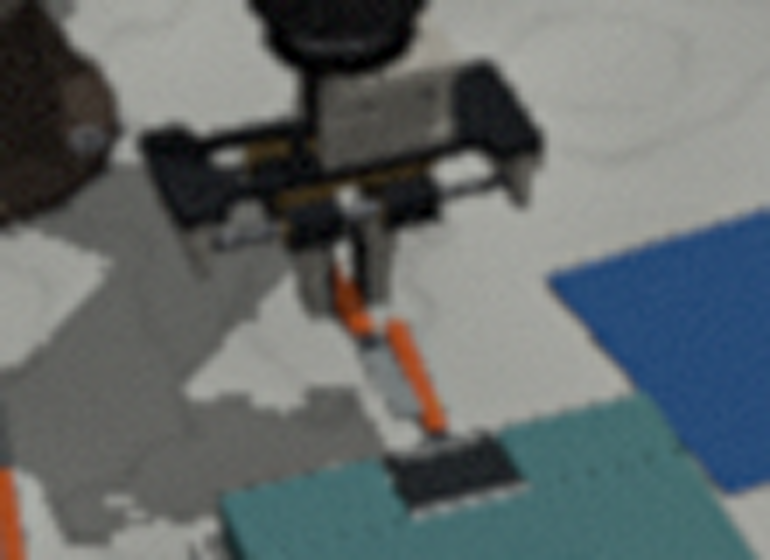

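View pics/t8.png

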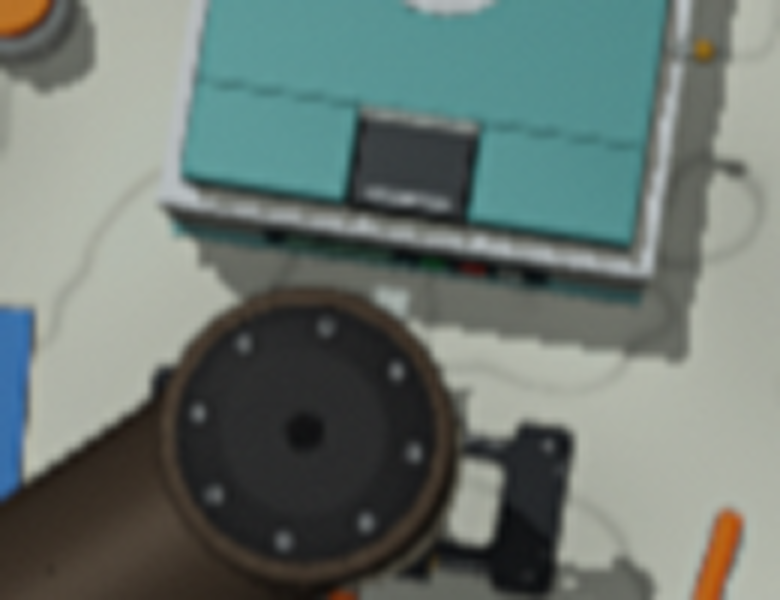

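```bash
python3 - <<'E'
from h import *
s=snapshot("top"); s2=snapshot("scene")
a=cu(393,289,6,190,170); b=cu(408,423,7,230,140)
print(onz(s,a,.139).round(4),onz(s2,b,.139).round(4),tri(s,a,s2,b).round(4))
for P in [(.5327,.0516,.139),(.572,.0455,.155),(.572,.0455,.151)]: print(proj(s,P).round(1),proj(s2,P).round(1),a,b)
E
```

```text
[0.5359 0.0527 0.139 ] [0.5353 0.0482 0.139 ] [0.5351 0.0507 0.1381]
[[255.4 218.8]] [[288.4 199.3]] (255.08333333333331, 217.75) (287.85714285714283, 200.0)
[[257.5 204.9]] [[292.4 202.8]] (255.08333333333331, 217.75) (287.85714285714283, 200.0)
[[257.5 205.1]] [[292.4 203.7]] (255.08333333333331, 217.75) (287.85714285714283, 200.0)
```

```bash
python3 -m pendant '[[0.015,0,0,0,0,0,-1],[0.03,0,0,0,0,0,-1],[0.04,0,0,0,0,0,-1],[0.05,0,0,0,0,0,-1],[0.06,0,0,0,0,0,-1],[0.069,0,0,0,0,0,-1],[0.069,0,0,0,0,0,-1]]'
python3 - <<'E'
from h import *
s=snapshot("top"); s2=snapshot("scene"); o=ctrl.get_obs(); print(o["tool_pos"],o["orientation"],o["clock"],o["force"],o["joint_pos"].round(1))
crop(s,190,170,320,270,6,"pics/t9.png")
crop(s2,230,140,340,220,7,"pics/s9.png")
E
```

```text
clock: 6.6
tool_pos: [0.5025, 0.056, 0.1357]
orientation: [180.0, 0.0, -8.7]
force: [-0.2, 0.1, -1.6]
opening: 0.0135
[0.50181295 0.05602339 0.1357187 ] [ 1.79992608e+02  2.15691403e-02 -8.65669174e+00] 6.7 [-0.09015604  0.30781408 -0.40864124] [ 28.7   9.3 -27.7  -0.  -53.1  52.7]
```

View pics/s9.png

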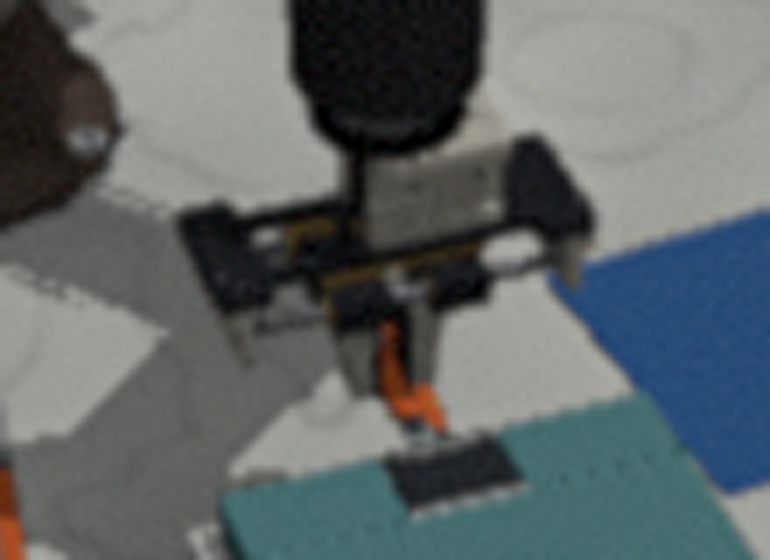

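```bash
python3 -m pendant '[[0,0,-0.005,0,0,0,-1],[0,0,-0.009,0,0,0,-1],[0,0,-0.013,0,0,0,-1],[0,0,-0.017,0,0,0,-1],[0,0,-0.021,0,0,0,-1],[0,0,-0.025,0,0,0,-1],[0,0,-0.029,0,0,0,-1],[0,0,-0.033,0,0,0,-1],[0,0,-0.033,0,0,0,-1],[0,0,-0.033,0,0,0,-1]]'
python3 - <<'E'
from h import *
s=snapshot("top"); s2=snapshot("scene"); o=ctrl.get_obs(); print(o["tool_pos"],o["orientation"],o["clock"],o["force"],o["joint_pos"].round(1))
crop(s,190,170,320,270,6,"pics/t10.png")
crop(s2,230,140,340,220,7,"pics/s10.png")
E
```

```text
clock: 7.95
tool_pos: [0.5023, 0.0562, 0.1691]
orientation: [-180.0, -0.0, -8.6]
force: [0.0, -0.7, -1.3]
opening: 0.0137
[0.50227532 0.05615662 0.16896069] [-1.79992699e+02 -2.71393443e-02 -8.63446764e+00] 8.05 [ 0.37507163  0.20651239 -0.46184938] [ 28.7   7.3 -25.2   0.  -57.5  52.7]
```

View pics/s10.png

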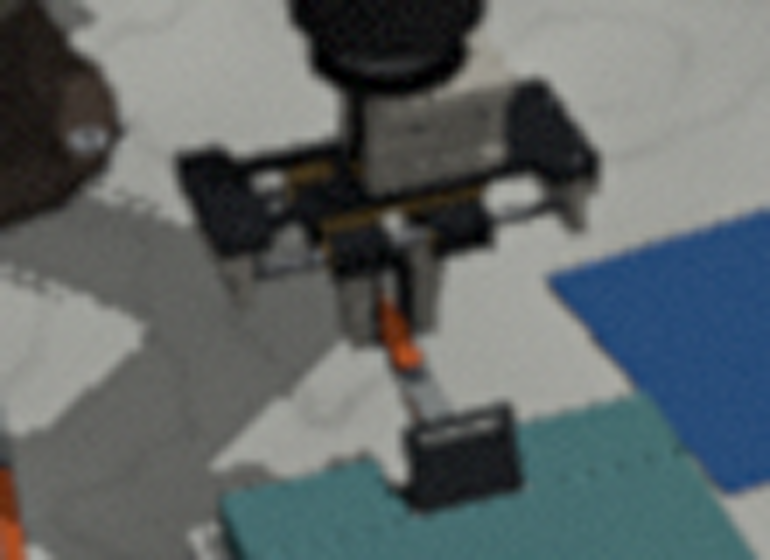

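View pics/t10.png

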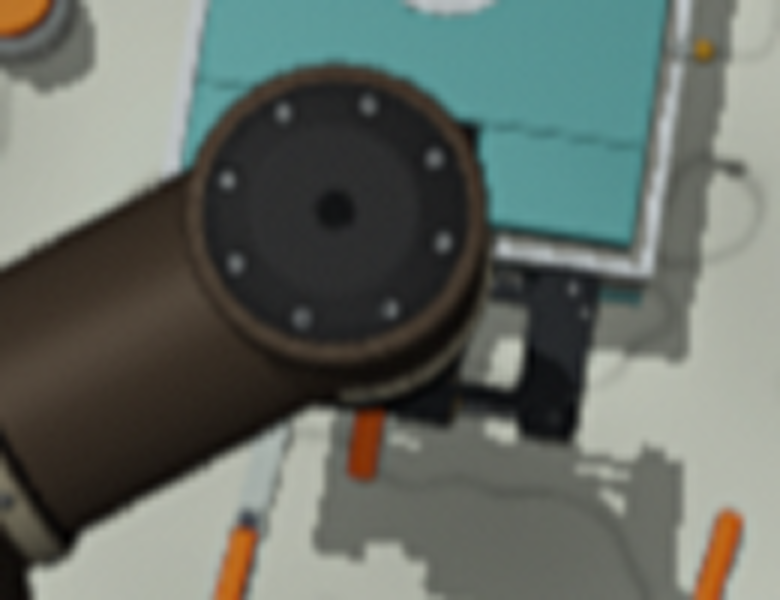

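```bash
python3 -m pendant '[[0.002,0,-0.002,0,0,0,-1],[0.004,0,-0.004,0,0,0,-1],[0.006,0,-0.004,0,0,0,-1],[0.008,0,-0.004,0,0,0,-1],[0.01,0,-0.004,0,0,0,-1],[0.011,0,-0.004,0,0,0,-1],[0.011,0,-0.004,0,0,0,-1]]'
python3 - <<'E'
from h import *
s2=snapshot("scene"); o=ctrl.get_obs(); print(o["tool_pos"],o["orientation"],o["clock"],o["force"],o["joint_pos"].round(1))
crop(s2,230,140,340,220,7,"pics/s11.png")
E
```

```text
clock: 8.93
tool_pos: [0.5131, 0.0545, 0.1729]
orientation: [-180.0, -0.0, -8.6]
force: [0.6, 0.0, -0.3]
opening: 0.0139
[0.51312085 0.0545006  0.17291535] [-1.79991454e+02 -2.34398614e-02 -8.63984270e+00] 8.975 [ 0.63949981 -0.33385343 -0.98946459] [ 27.9   8.1 -23.6   0.  -58.3  53.5]
```

View pics/s11.png

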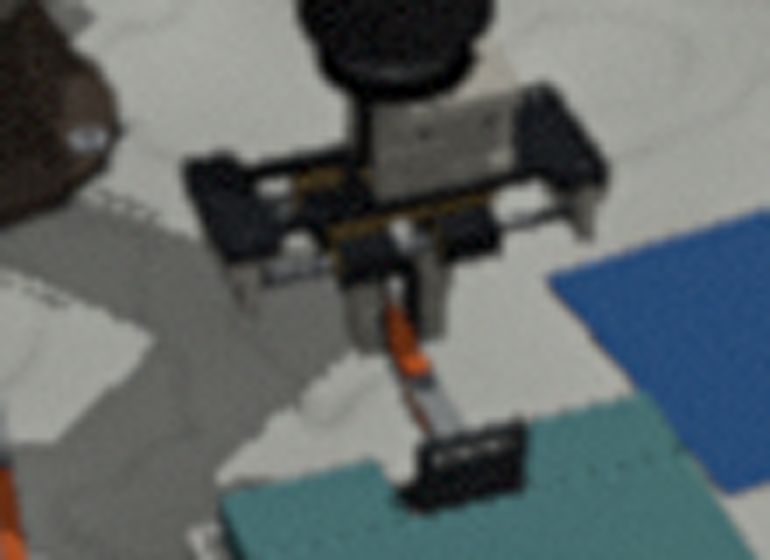

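```bash
python3 -m pendant '[[-0.02,0,0,0,0,0,-1],[-0.05,0,0,0,0,0,-1],[-0.08,0,0,0,0,0,-1],[-0.09,-0.01,-0.02,0,0,0,-1],[-0.1,-0.05,-0.03,0,0,0.01,-1],[-0.107,-0.1,-0.03,0,0,0.02,-1],[-0.113,-0.15,-0.03,0,0,0.04,-1],[-0.118,-0.2,-0.03,0,0,0.055,-1],[-0.123,-0.25,-0.03,0,0,0.065,-1],[-0.1275,-0.293,-0.03,0,0,0.065,-1],[-0.1275,-0.293,-0.03,0,0,0.065,-1]]'
python3 - <<'E'
from h import *
s=snapshot("top");s2=snapshot("scene"); o=ctrl.get_obs(); print(o["tool_pos"],o["orientation"],o["clock"],o["force"],o["joint_pos"].round(1))
crop(s2,230,100,370,230,5,"pics/s12.png")
crop(s,130,150,310,300,4,"pics/t12.png")
E
```

```text
clock: 10.35
tool_pos: [0.4309, 0.366, 0.2021]
orientation: [180.0, -0.0, -12.2]
force: [-0.7, -0.2, -0.1]
opening: 0.0136
[0.43055446 0.36334042 0.20235634] [ 1.79947178e+02  2.15968752e-02 -1.23235925e+01] 10.45 [-0.15413424 -0.10271596 -0.6357158 ] [ 60.1  11.1 -15.6  -0.  -63.3  17.6]
```

View pics/s12.png

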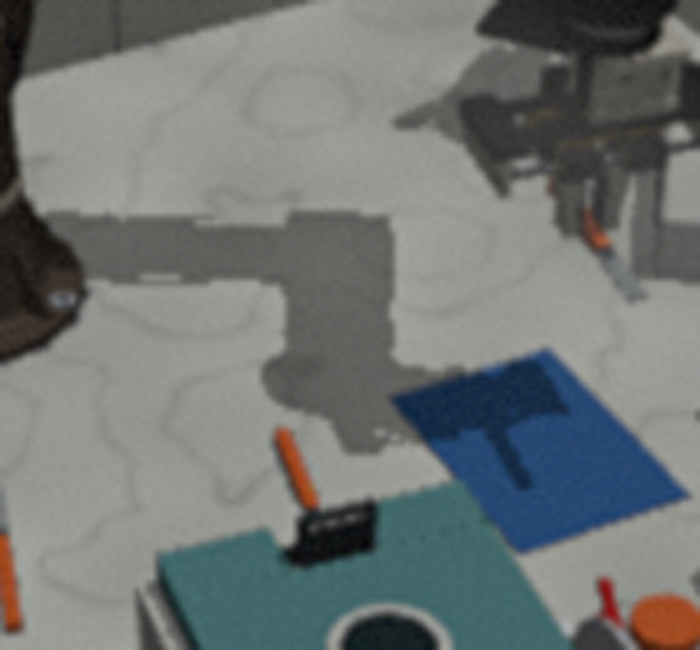

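View pics/t12.png

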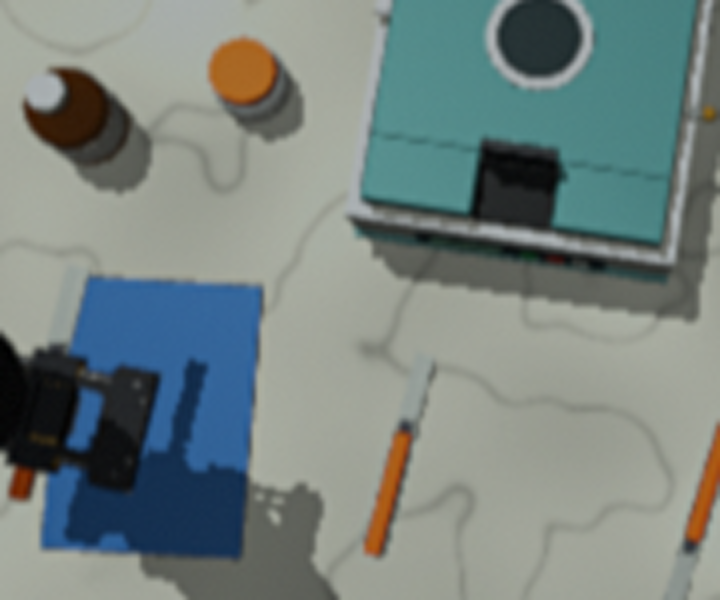

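```bash
python3 -m pendant '[[0,0,0.04,0,0,0,-1],[0,0,0.09,0,0,0,-1],[0,0,0.14,0,0,0,-1],[0,0,0.175,0,0,0,-1],[0,0,0.187,0,0,0,-1],[0,0,0.191,0,0,0,-1],[0,0,0.194,0,0,0,-1],[0,0,0.194,0,0,0,-1],[0,0,0.194,0,0,0,-1]]'
```

```text
clock: 11.58
tool_pos: [0.4311, 0.3638, 0.0097]
orientation: [-179.9, -0.0, -12.4]
force: [0.2, 0.9, -0.5]
opening: 0.0137
```

```bash
python3 -m pendant '[[0,0,0.001,0,0,0,-1],[0,0,0.001,0,0,0,-1]]'; python3 -c "
from h import *
o=ctrl.get_obs();print(o['tool_pos'],o['force'])"
```

```text
clock: 11.82
tool_pos: [0.4308, 0.3633, 0.0079]
orientation: [-180.0, -0.0, -12.4]
force: [-0.1, -0.2, -1.2]
opening: 0.0134
[0.43084786 0.36334118 0.00794491] [-0.11883141 -0.2272104  -1.15839541]
```

Back at pickup height (7.7 mm then, 7.9 now). Release and look.

```bash
python3 -m pendant '[[0,0,0,0,0,0,1],[0,0,0,0,0,0,1],[0,0,0,0,0,0,1],[0,0,0,0,0,0,1],[0,0,0,0,0,0,1],[0,0,0,0,0,0,1],[0,0,0,0,0,0,1],[0,0,0,0,0,0,1],[0,0,-0.02,0,0,0,1],[0,0,-0.06,0,0,0,1],[0,0,-0.12,0,0,0,1],[0,0,-0.18,0,0,0,1]]'
python3 -m pendant '[[0,0,-0.05,0,0,0,1],[0,0,-0.07,0,0,0,1],[0,0,-0.07,0,0,0,1]]'
python3 - <<'E'
from h import *
s=snapshot("top");s2=snapshot("scene"); o=ctrl.get_obs(); print(o["tool_pos"],o["orientation"],o["clock"],o["force"],o["joint_pos"].round(1))
crop(s2,250,150,370,260,6,"pics/s13.png")
crop(s,130,150,310,300,4,"pics/t13.png")
crop(s2,265,185,325,225,13,"pics/s14.png")
E
```

```text
clock: 13.32
tool_pos: [0.4306, 0.3629, 0.1895]
orientation: [180.0, 0.0, -12.4]
force: [0.7, 1.5, -0.5]
opening: 0.0877
clock: 13.7
tool_pos: [0.4313, 0.3639, 0.2597]
orientation: [-179.8, -0.1, -12.4]
force: [-0.0, -0.6, -0.6]
opening: 0.0876
[0.4303739  0.36294591 0.25692895] [ 1.79955416e+02  4.97948201e-02 -1.23748853e+01] 13.8 [ 0.2143889 -0.0660911 -0.7047608] [ 60.    9.  -10.9  -0.  -70.1  17.6]
```

View pics/s13.png

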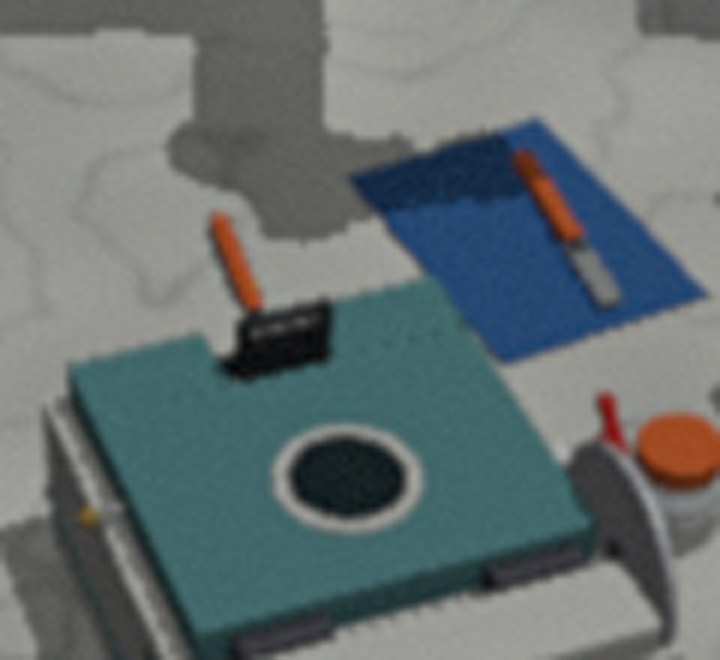

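View pics/s14.png

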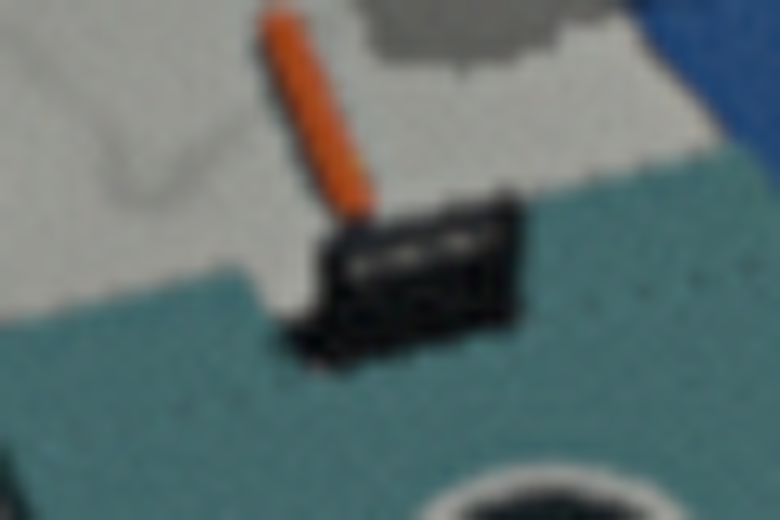

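View pics/t13.png

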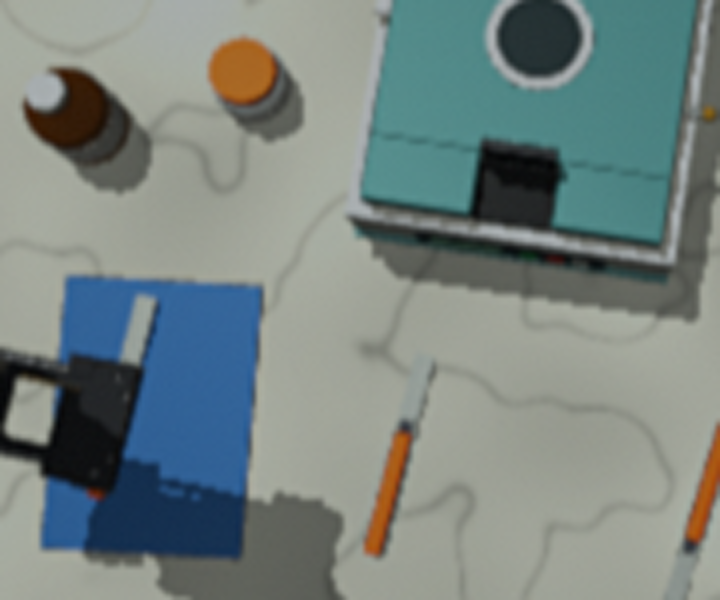

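```bash
python3 - <<'E'
from h import *
s=snapshot("top");s2=snapshot("scene")
crop(s,240,178,285,210,16,"pics/t15.png")
yaw=np.radians(-8.65); X=np.array([np.cos(yaw),np.sin(yaw),0]);Y=np.array([-X[1],X[0],0]);Z=np.array([0,0,1.])
H=np.array([.572,.0455,.151])+.046*X; print(H)
for a in (1.2,1.4,1.57,1.7):
    E=H-.046*np.cos(a)*X+.046*np.sin(a)*Z
    for y in(.028,-.028):
        p=proj(s,E+y*Y)[0]; q=proj(s2,E+y*Y)[0]
        print(a,y,"top crop",((p-[240,178]+.5)*16-.5).round(),"scene crop",((q-[265,185]+.5)*13-.5).round())
E
```

```text
[0.61747677 0.03858169 0.151     ]
1.2 0.028 top crop [154. 221.] scene crop [506. 170.]
1.2 -0.028 top crop [463. 270.] scene crop [301. 219.]
1.4 0.028 top crop [161. 171.] scene crop [519. 183.]
1.4 -0.028 top crop [471. 219.] scene crop [313. 234.]
1.57 0.028 top crop [168. 128.] scene crop [531. 200.]
1.57 -0.028 top crop [478. 176.] scene crop [324. 251.]
1.7 0.028 top crop [174.  96.] scene crop [540. 216.]
1.7 -0.028 top crop [483. 144.] scene crop [332. 267.]
```

View pics/t15.png

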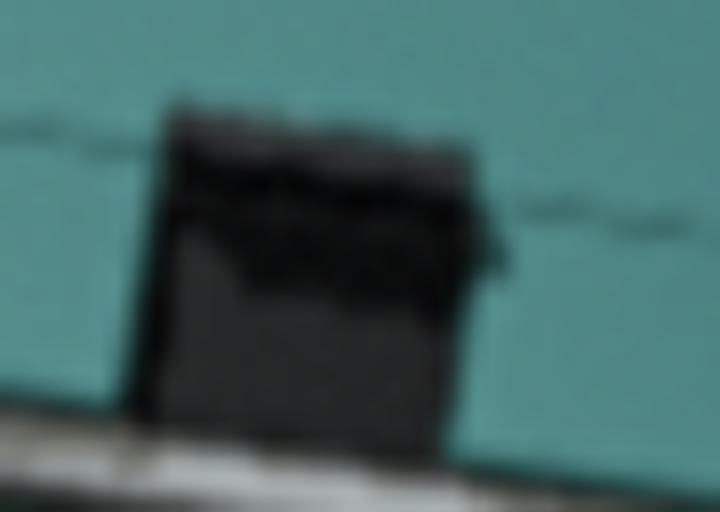

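```bash
python3 - <<'E'
from h import *
s=snapshot("top");s2=snapshot("scene")
yaw=np.radians(-8.65); X=np.array([np.cos(yaw),np.sin(yaw),0]);Y=np.array([-X[1],X[0],0]);Z=np.array([0,0,1.])
C=np.array([.572,.0455,.140])+.225*X; print("C",C)
def red(t):
    i=t["image"].astype(int); m=((i[...,2]>110)&(i[...,1]<60)&(i[...,0]<60)).astype(np.uint8); return m
for n,t,win in(("top",s,(215,125,230,142)),("scene",s2,(340,210,360,230))):
    m=red(t); ys,xs=np.nonzero(m); k=(xs>=win[0])&(xs<win[2])&(ys>=win[1])&(ys<win[3]); print(n,sorted(set(zip(xs[k].tolist(),ys[k].tolist())),key=lambda p:p[1]))
for a in (.7,.75,.8,.85,.9,.95):
    for y in(.129,):
        o=[]
        for r in(.082,.06): 
            P=C-r*np.cos(a)*X+r*np.sin(a)*Z+y*Y; o+=[proj(s,P)[0].round(1),proj(s2,P)[0].round(1)]
        print(a,y,"tip top,scene",o[0],o[1],"r60",o[2],o[3])
for y in (.117,.123): print("pointer",proj(s,C-.082*X+y*Y).round(1))
E
```

```text
C [0.79444074 0.01166042 0.14      ]
top [(224, 132), (223, 132), (222, 133), (223, 133), (224, 133), (225, 133), (224, 134), (225, 134), (222, 134), (223, 134), (225, 135), (222, 135), (221, 136), (222, 136), (221, 137), (222, 137)]
scene [(350, 216), (351, 216), (350, 217), (351, 217), (350, 218), (351, 218), (351, 219), (351, 220), (352, 220), (351, 221), (352, 221), (351, 222), (352, 222), (352, 223), (353, 223), (357, 226), (358, 227)]
0.7 0.129 tip top,scene [222.2 141.6] [348.7 216.2] r60 [223.7 137.5] [350.6 222.8]
0.75 0.129 tip top,scene [222.3 140.4] [349.1 216. ] r60 [223.7 136.6] [351.  222.7]
0.8 0.129 tip top,scene [222.3 139.1] [349.6 215.9] r60 [223.8 135.7] [351.3 222.7]
0.85 0.129 tip top,scene [222.4 137.8] [350.2 215.9] r60 [223.8 134.8] [351.7 222.7]
0.9 0.129 tip top,scene [222.5 136.5] [350.7 215.9] r60 [223.9 133.9] [352.1 222.7]
0.95 0.129 tip top,scene [222.6 135.2] [351.2 216. ] r60 [224.  132.9] [352.5 222.8]
pointer [[226.9 153.4]]
pointer [[224.9 153.1]]
```

```bash
python3 -m pendant '[[0.036,0.04,0,0,0,0,1],[0.072,0.079,0,0,0,-0.01,1],[0.108,0.118,0,0,0,-0.02,1],[0.144,0.158,0,0,0,-0.04,1],[0.18,0.197,0,0,0,-0.05,1],[0.216,0.237,0,0,0,-0.065,1],[0.252,0.2765,0,0,0,-0.065,1],[0.252,0.2765,0,0,0,-0.065,1],[0.252,0.2765,0,0,0,-0.065,1]]'
python3 - <<'E'
from h import *
s=snapshot("top");s2=snapshot("scene"); o=ctrl.get_obs(); print(o["tool_pos"],o["orientation"],o["clock"],o["force"],o["joint_pos"].round(1))
crop(s2,250,110,370,230,5,"pics/s16.png")
E
```

```text
clock: 15.12
tool_pos: [0.6175, 0.0389, 0.2569]
orientation: [180.0, 0.1, -8.7]
force: [-0.3, 0.8, -1.0]
opening: 0.088
[0.61741909 0.03996517 0.25755737] [ 1.79991328e+02  2.95873601e-02 -8.59012442e+00] 15.225 [-0.00756004  0.77880082 -0.38669513] [ 21.8  14.3  -4.1  -0.  -71.7  59.7]
```

View pics/s16.png

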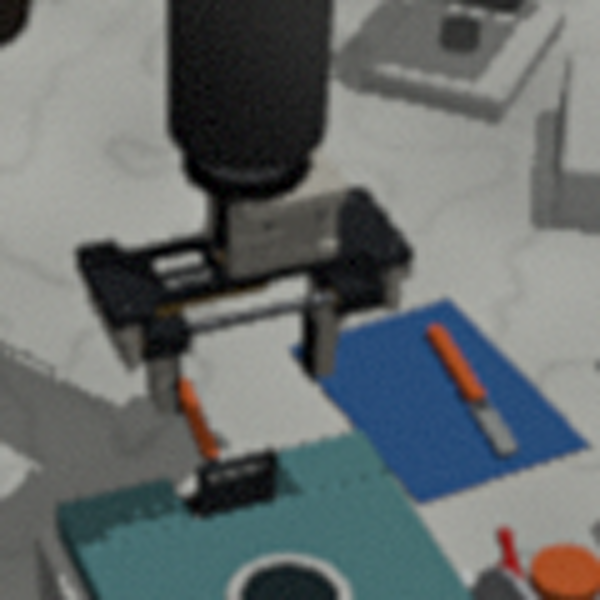

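```bash
python3 -m pendant '[[0,0,0.03,0,0,0,1],[0,0,0.06,0,0,0,1],[0,0,0.08,0,0,0,1],[0,0,0.0855,0,0,0,1],[0,0,0.0855,0,0,0,0.6],[0,0,0.0855,0,0,0,0.3],[0,0,0.0855,0,0,0,0],[0,0,0.0855,0,0,0,-1],[0,0,0.0855,0,0,0,-1],[0,0,0.0855,0,0,0,-1],[0,0,0.0855,0,0,0,-1],[0,0,0.0855,0,0,0,-1]]'
python3 - <<'E'
from h import *
s=snapshot("top");s2=snapshot("scene"); o=ctrl.get_obs(); print(o["tool_pos"],o["orientation"],o["clock"],o["force"],o["moment"],o["opening"])
crop(s2,250,120,350,220,6,"pics/s17.png")
E
```

```text
clock: 16.73
tool_pos: [0.6179, 0.0385, 0.1731]
orientation: [180.0, -0.0, -8.6]
force: [-1.2, -4.5, 6.0]
opening: 0.0554
[0.61793697 0.03857562 0.17307503] [ 1.79961093e+02 -3.46983587e-02 -8.64494711e+00] 16.825 [-1.68284309 -4.74602989  5.76512597] [-1.72130842  0.50697926  0.04611163] 0.0554384611113892
```

View pics/s17.png

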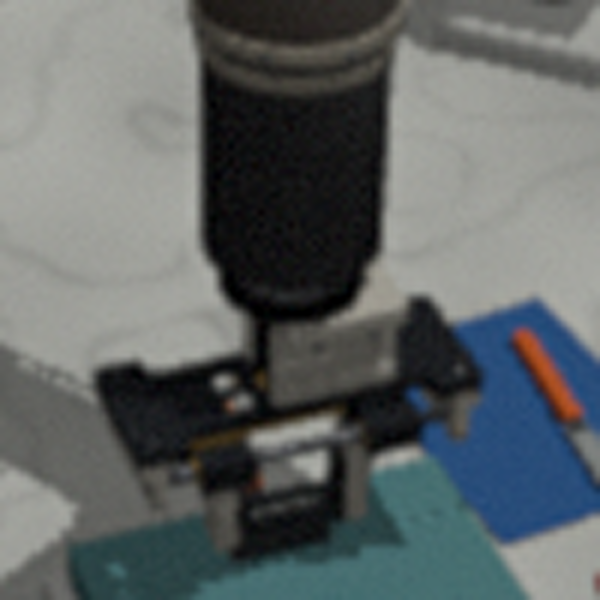

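```bash
python3 - <<'E'
import numpy as np
r=.1793;t0=np.arctan2(11,179);d=.021;k=.35
def T(th,k):
    f=k*th
    return np.array([-r*np.cos(t0+th)+d*np.sin(f), r*np.sin(t0+th)+d*np.cos(f)])
for k in (.35,.5):
  for th in np.arange(0,.90,.05):
    v=T(th,k)-T(0,k); print(k,round(th,2),"x %.4f z %.4f ay %.3f"%(v[0],-v[1],-k*th))
E
```

```text
0.35 0.0 x 0.0000 z -0.0000 ay -0.000
0.35 0.05 x 0.0011 z -0.0089 ay -0.017
0.35 0.1 x 0.0027 z -0.0178 ay -0.035
0.35 0.15 x 0.0048 z -0.0266 ay -0.053
0.35 0.2 x 0.0072 z -0.0353 ay -0.070
0.35 0.25 x 0.0101 z -0.0439 ay -0.087
0.35 0.3 x 0.0134 z -0.0523 ay -0.105
0.35 0.35 x 0.0172 z -0.0605 ay -0.122
0.35 0.4 x 0.0213 z -0.0686 ay -0.140
0.35 0.45 x 0.0259 z -0.0765 ay -0.158
0.35 0.5 x 0.0308 z -0.0841 ay -0.175
0.35 0.55 x 0.0362 z -0.0915 ay -0.193
0.35 0.6 x 0.0418 z -0.0987 ay -0.210
0.35 0.65 x 0.0479 z -0.1055 ay -0.227
0.35 0.7 x 0.0543 z -0.1121 ay -0.245
0.35 0.75 x 0.0610 z -0.1183 ay -0.262
0.35 0.8 x 0.0680 z -0.1242 ay -0.280
0.35 0.85 x 0.0753 z -0.1298 ay -0.297
0.5 0.0 x 0.0000 z -0.0000 ay -0.000
0.5 0.05 x 0.0013 z -0.0089 ay -0.025
0.5 0.1 x 0.0030 z -0.0178 ay -0.050
0.5 0.15 x 0.0052 z -0.0266 ay -0.075
0.5 0.2 x 0.0078 z -0.0352 ay -0.100
0.5 0.25 x 0.0109 z -0.0438 ay -0.125
0.5 0.3 x 0.0144 z -0.0522 ay -0.150
0.5 0.35 x 0.0183 z -0.0604 ay -0.175
0.5 0.4 x 0.0226 z -0.0684 ay -0.200
0.5 0.45 x 0.0273 z -0.0762 ay -0.225
0.5 0.5 x 0.0324 z -0.0838 ay -0.250
0.5 0.55 x 0.0378 z -0.0911 ay -0.275
0.5 0.6 x 0.0437 z -0.0982 ay -0.300
0.5 0.65 x 0.0499 z -0.1050 ay -0.325
0.5 0.7 x 0.0564 z -0.1114 ay -0.350
0.5 0.75 x 0.0632 z -0.1176 ay -0.375
0.5 0.8 x 0.0703 z -0.1234 ay -0.400
0.5 0.85 x 0.0778 z -0.1288 ay -0.425
```

```bash
python3 -m pendant '[[0.0005,0,-0.0045,0,0,-0.0,-1],[0.0011,0,-0.0089,0,-0.017,0,-1],[0.0018,0,-0.0133,0,-0.026,0,-1],[0.0027,0,-0.0178,0,-0.035,0,-1],[0.0037,0,-0.0222,0,-0.044,0,-1],[0.0048,0,-0.0266,0,-0.053,0,-1],[0.006,0,-0.031,0,-0.062,0,-1],[0.0072,0,-0.0353,0,-0.07,0,-1],[0.0086,0,-0.0396,0,-0.079,0,-1],[0.0101,0,-0.0439,0,-0.087,0,-1],[0.0117,0,-0.0481,0,-0.096,0,-1],[0.0134,0,-0.0523,0,-0.105,0,-1]]'
python3 - <<'E'
from h import *
s=snapshot("top");s2=snapshot("scene"); o=ctrl.get_obs(); print(o["tool_pos"],o["orientation"],o["clock"],o["force"],o["moment"],o["opening"])
crop(s2,240,110,370,270,4,"pics/s18.png")
E
```

```text
clock: 18.32
tool_pos: [0.6306, 0.0367, 0.2236]
orientation: [179.9, 6.1, -8.7]
force: [0.3, -4.4, -3.6]
opening: 0.0554
[0.63080115 0.03661474 0.22384027] [179.94313622   6.11940212  -8.68342367] 18.425 [-0.25712311 -4.44093156 -2.84305807] [-1.94615388 -0.41837095  0.2360532 ] 0.05543553255149499
```

View pics/s18.png

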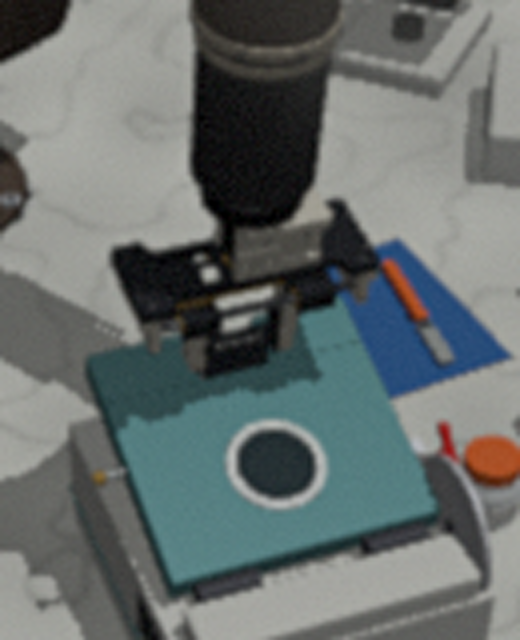

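```bash
cat > tr.py <<'E'
import numpy as np,sys
r=.1793;t0=np.arctan2(11,179);d=.021;k=.35
def T(th):
    f=k*th
    return np.array([-r*np.cos(t0+th)+d*np.sin(f), r*np.sin(t0+th)+d*np.cos(f)])
a=float(sys.argv[1]);f=k*a
for th in map(float,sys.argv[2:]):
    dx,dz=T(th)-T(a); print("%.3f  x %.4f z %.4f ay %.4f"%(th,dx*np.cos(f)-dz*np.sin(f),-(dz*np.cos(f)+dx*np.sin(f)),-k*(th-a)))
E
python3 tr.py .3 .325 .35 .375 .4 .425 .45 .475 .5 .525 .55 .575 .6; python3 tr.py .6 .625 .65 .675 .7 .725 .75 .775 .8 .825 .85
```

```text
0.325  x 0.0014 z -0.0043 ay -0.0088
0.350  x 0.0029 z -0.0086 ay -0.0175
0.375  x 0.0044 z -0.0129 ay -0.0263
0.400  x 0.0061 z -0.0171 ay -0.0350
0.425  x 0.0079 z -0.0212 ay -0.0437
0.450  x 0.0098 z -0.0254 ay -0.0525
0.475  x 0.0119 z -0.0295 ay -0.0612
0.500  x 0.0140 z -0.0335 ay -0.0700
0.525  x 0.0162 z -0.0375 ay -0.0788
0.550  x 0.0185 z -0.0414 ay -0.0875
0.575  x 0.0209 z -0.0453 ay -0.0962
0.600  x 0.0234 z -0.0491 ay -0.1050
0.625  x 0.0022 z -0.0040 ay -0.0088
0.650  x 0.0045 z -0.0080 ay -0.0175
0.675  x 0.0069 z -0.0119 ay -0.0263
0.700  x 0.0093 z -0.0157 ay -0.0350
0.725  x 0.0119 z -0.0195 ay -0.0437
0.750  x 0.0146 z -0.0232 ay -0.0525
0.775  x 0.0174 z -0.0269 ay -0.0613
0.800  x 0.0202 z -0.0304 ay -0.0700
0.825  x 0.0232 z -0.0340 ay -0.0787
0.850  x 0.0262 z -0.0374 ay -0.0875
```

```bash
python3 -m pendant '[[0.0014,0,-0.0043,0,-0.009,0,-1],[0.0029,0,-0.0086,0,-0.0175,0,-1],[0.0044,0,-0.0129,0,-0.026,0,-1],[0.0061,0,-0.0171,0,-0.035,0,-1],[0.0079,0,-0.0212,0,-0.044,0,-1],[0.0098,0,-0.0254,0,-0.0525,0,-1],[0.0119,0,-0.0295,0,-0.061,0,-1],[0.014,0,-0.0335,0,-0.07,0,-1],[0.0162,0,-0.0375,0,-0.079,0,-1],[0.0185,0,-0.0414,0,-0.0875,0,-1],[0.0209,0,-0.0453,0,-0.096,0,-1],[0.0234,0,-0.0491,0,-0.105,0,-1]]'
python3 - <<'E'
from h import *
s=snapshot("top");s2=snapshot("scene"); o=ctrl.get_obs(); print(o["tool_pos"],o["orientation"],o["clock"],o["force"],o["moment"],o["opening"])
crop(s2,240,110,370,270,4,"pics/s19.png")
crop(s,195,120,255,165,12,"pics/t19.png")
E
```

```text
clock: 19.92
tool_pos: [0.6586, 0.0325, 0.2701]
orientation: [179.9, 12.2, -8.7]
force: [-1.7, -5.6, -3.5]
opening: 0.0552
[0.65872768 0.03243836 0.27025916] [179.9356435   12.15229788  -8.68030322] 20.025 [-1.93908575 -4.88183815 -2.38133747] [-1.92191619 -0.01868186  0.48030638] 0.05542331207630562
```

View pics/s19.png

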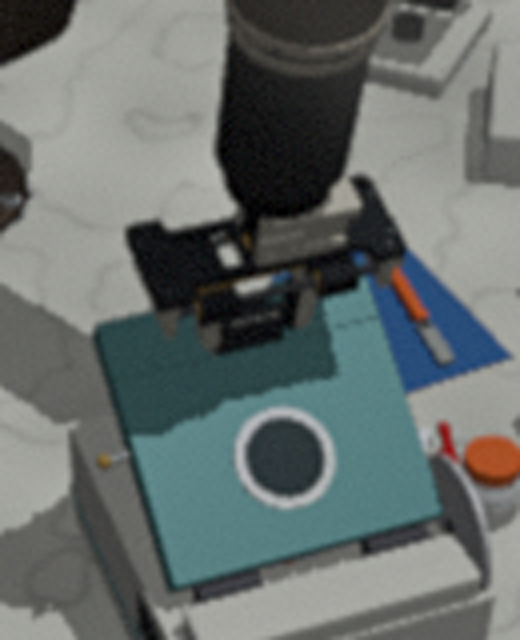

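View pics/t19.png

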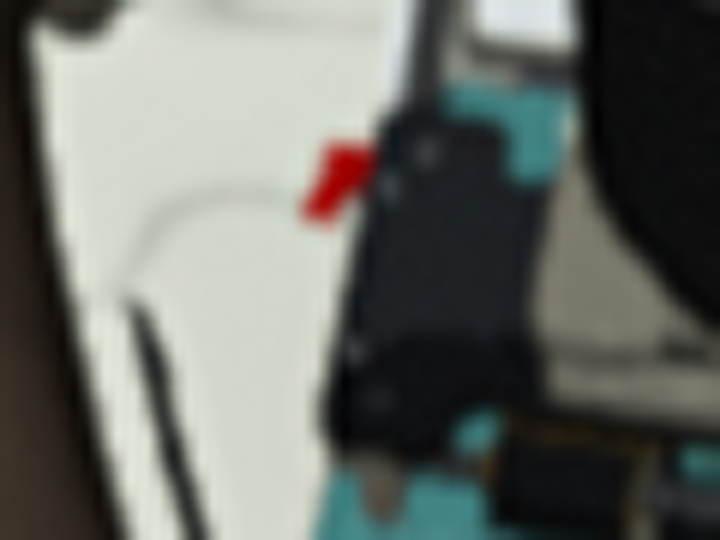

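```bash
python3 -m pendant '[[0.0022,0,-0.004,0,-0.009,0,-1],[0.0045,0,-0.008,0,-0.0175,0,-1],[0.0069,0,-0.0119,0,-0.026,0,-1],[0.0093,0,-0.0157,0,-0.035,0,-1],[0.0119,0,-0.0195,0,-0.044,0,-1],[0.0146,0,-0.0232,0,-0.0525,0,-1],[0.0174,0,-0.0269,0,-0.061,0,-1],[0.0202,0,-0.0304,0,-0.07,0,-1],[0.0225,0,-0.033,0,-0.076,0,-1],[0.0232,0,-0.034,0,-0.0785,0,-1],[0.0232,0,-0.034,0,-0.0785,0,-1]]'
python3 - <<'E'
from h import *
s=snapshot("top");s2=snapshot("scene"); o=ctrl.get_obs(); print(o["tool_pos"],o["orientation"],o["clock"],o["force"],o["moment"],o["opening"])
crop(s2,240,110,370,270,4,"pics/s20.png")
crop(s2,325,195,370,240,13,"pics/s21.png")
crop(s,205,120,245,160,14,"pics/t21.png")
E
```

```text
clock: 21.4
tool_pos: [0.6881, 0.028, 0.2989]
orientation: [179.9, 16.6, -8.7]
force: [-2.9, -4.8, -1.8]
opening: 0.0557
[0.68809681 0.02804014 0.29890506] [179.94207327  16.59651456  -8.67593204] 21.5 [-2.20187928 -4.42441377 -1.30191146] [-1.8920401  -0.34029635  0.56831255] 0.05537994897457013
```

View pics/s20.png

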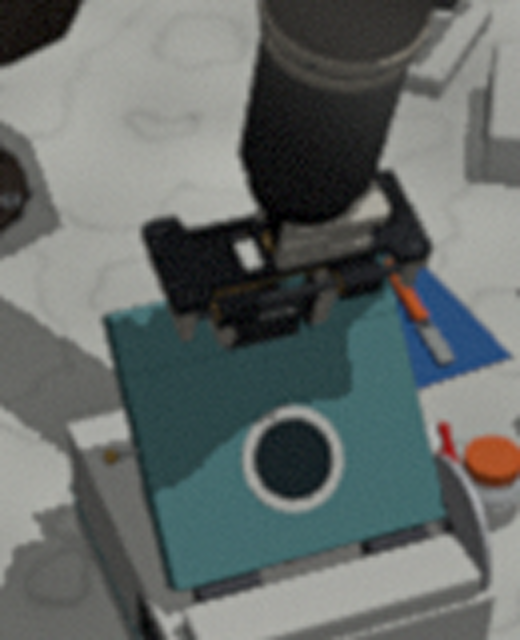

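View pics/s21.png

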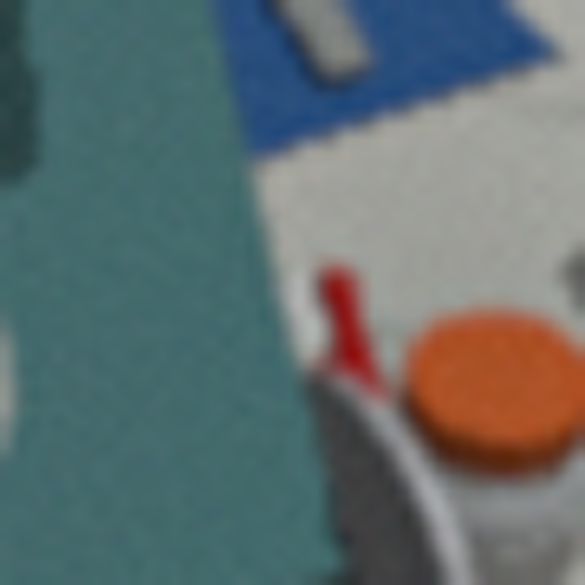

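View pics/t21.png

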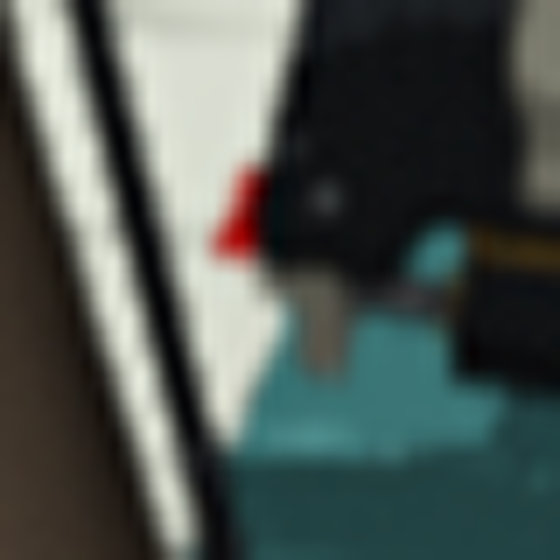

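```bash
python3 - <<'E'
from h import *
s=snapshot("top");s2=snapshot("scene")
crop(s,200,110,320,220,6,"pics/t22.png")
yaw=np.radians(-8.65); X=np.array([np.cos(yaw),np.sin(yaw),0]);Y=np.array([-X[1],X[0],0]);Z=np.array([0,0,1.])
C=np.array([.572,.0455,.140])+.225*X
def rp(x,z,y,a): return C+(x*np.cos(a)+z*np.sin(a))*X+(-x*np.sin(a)+z*np.cos(a))*Z+y*Y
for a in (.75,.8,.85,.9):
    o=[]
    for y in (.113,-.113):
        for z in(.015,-.015): o.append((((proj(s,rp(-.225,z,y,a))[0]-[200,110]+.5)*6).round()).tolist())
    q=[((proj(s2,rp(-.225,.015,y,a))[0]-[240,110]+.5)*4).round().tolist() for y in(.113,-.113)]
    print(a,"L top/bot, R top/bot",o,"scene",q)
E
```

```text
0.75 L top/bot, R top/bot [[111.0, 324.0], [108.0, 380.0], [621.0, 404.0], [610.0, 459.0]] scene [[380.0, 253.0], [106.0, 316.0]]
0.8 L top/bot, R top/bot [[112.0, 301.0], [109.0, 360.0], [625.0, 381.0], [614.0, 439.0]] scene [[385.0, 251.0], [109.0, 315.0]]
0.85 L top/bot, R top/bot [[114.0, 277.0], [110.0, 338.0], [629.0, 358.0], [618.0, 418.0]] scene [[391.0, 250.0], [112.0, 315.0]]
0.9 L top/bot, R top/bot [[116.0, 253.0], [111.0, 316.0], [633.0, 334.0], [622.0, 396.0]] scene [[396.0, 250.0], [116.0, 315.0]]
```

View pics/t22.png

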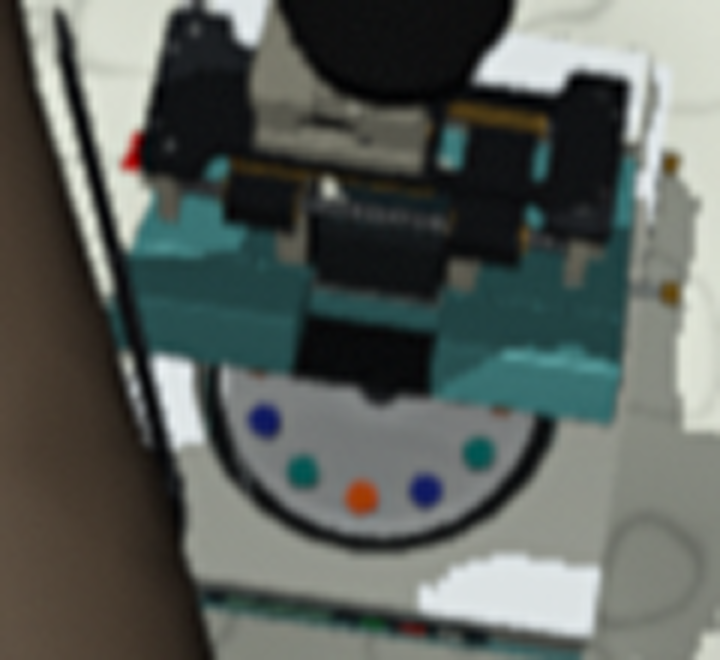

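```bash
python3 - <<'E'
from h import *
s=snapshot("top");s2=snapshot("scene")
for n,(x0,y0,x1,y1) in(("top0",(216,128,230,142)),("scene0",(345,211,360,230))):
    i=cv2.imread(f"pics/{n}.png").astype(int); r=(i[...,2]-np.maximum(i[...,1],i[...,0]))[y0:y1,x0:x1]
    print(n,"cols",x0); 
    for k,row in enumerate(r): print(y0+k,row.tolist())
i=s2["image"].astype(int); r=(i[...,2]-np.maximum(i[...,1],i[...,0]))[211:230,345:360]; print("now scene same?"); [print(211+k,row.tolist()) for k,row in enumerate(r)]
yaw=np.radians(-8.65); X=np.array([np.cos(yaw),np.sin(yaw),0]);Y=np.array([-X[1],X[0],0]);Z=np.array([0,0,1.])
C=np.array([.572,.0455,.140])+.225*X
for a in (.8,.85,.9):
  for y in (.123,.129,.135):
    o=[]
    for r in(.082,.06):
        P=C-r*np.cos(a)*X+r*np.sin(a)*Z+y*Y; o+=[proj(s,P)[0].round(1).tolist(),proj(s2,P)[0].round(1).tolist()]
    print(a,y,o)
E
```

```text
top0 cols 216
128 [-4, -4, -4, -4, -3, -4, -4, -4, -4, -5, -4, -3, -2, -2]
129 [-4, -4, -4, -4, -3, -5, -5, -6, -5, -5, -4, -3, -3, -1]
130 [-4, -4, -4, -4, -6, -6, -4, -3, -4, -3, -3, -4, -2, -1]
131 [-4, -4, -4, -5, -6, -1, 15, 17, 17, 16, 7, -2, -3, 0]
132 [-3, -4, -4, -5, -4, 12, 59, 79, 73, 59, 19, -1, -3, -1]
133 [-4, -4, -4, -5, -1, 27, 85, 116, 112, 82, 20, -3, -2, 0]
134 [-3, -4, -4, -6, 1, 40, 92, 111, 109, 93, 29, -2, -3, 0]
135 [-4, -4, -5, -5, 13, 65, 110, 105, 86, 81, 28, 0, -2, -1]
136 [-4, -5, -5, 0, 40, 95, 112, 63, 36, 44, 17, -1, -2, -3]
137 [-5, -4, -5, 5, 57, 96, 85, 28, 4, 10, 2, -4, -2, -3]
138 [-3, -5, -5, 1, 28, 44, 43, 8, -5, -3, -3, -3, -1, -5]
139 [-3, -4, -5, -5, -2, 3, 10, -2, -6, -4, -2, -1, -1, -5]
140 [-3, -5, -5, -5, -6, -5, -4, -3, -4, -4, -3, -2, 0, -7]
141 [-4, -4, -4, -4, -5, -5, -4, -4, -4, -3, -2, 0, 0, -13]
scene0 cols 345
211 [-2, -2, -1, -2, 0, -1, -1, -4, -1, 0, -3, -1, -1, -1, 1]
212 [0, -1, 0, -1, -2, -1, -2, 0, 0, -3, 1, -2, -2, -3, -2]
213 [-1, -1, 0, -1, -2, -1, -4, -2, -1, -1, -1, -2, 1, -1, -1]
214 [-1, -1, -3, -1, -1, 3, 4, -3, -2, 
[... 2212 characters left out ...]
-5, -4, 0, 10, 29, 44]
0.8 0.123 [[224.4, 139.4], [347.9, 216.4], [225.8, 136.1], [349.6, 223.1]]
0.8 0.129 [[222.3, 139.1], [349.6, 215.9], [223.8, 135.7], [351.3, 222.7]]
0.8 0.135 [[220.3, 138.8], [351.4, 215.5], [221.8, 135.4], [353.0, 222.2]]
0.85 0.123 [[224.5, 138.2], [348.4, 216.3], [225.9, 135.1], [350.0, 223.1]]
0.85 0.129 [[222.4, 137.8], [350.2, 215.9], [223.8, 134.8], [351.7, 222.7]]
0.85 0.135 [[220.4, 137.5], [351.9, 215.4], [221.8, 134.5], [353.4, 222.2]]
0.9 0.123 [[224.6, 136.8], [349.0, 216.4], [225.9, 134.2], [350.4, 223.2]]
0.9 0.129 [[222.5, 136.5], [350.7, 215.9], [223.9, 133.9], [352.1, 222.7]]
0.9 0.135 [[220.5, 136.2], [352.4, 215.5], [221.9, 133.5], [353.8, 222.3]]
```

```bash
python3 - <<'E'
from h import *
s2=snapshot("scene");s=snapshot("top")
i=s2["image"].astype(int)
tl=i[...,2]-i[...,1]  # teal negative
for row in (205,210,215,220,225):
    seg=tl[row,335:356].astype(float); lo=np.median(seg[:5]); 
    k=np.argmax(seg>(lo/2)); x=335+k-1+ (lo/2-seg[k-1])/(seg[k]-seg[k-1]); 
    out=[]
    yaw=np.radians(-8.65); X=np.array([np.cos(yaw),np.sin(yaw),0]);Y=np.array([-X[1],X[0],0]);Z=np.array([0,0,1.])
    C=np.array([.572,.0455,.140])+.225*X
    for a in(.75,.8,.85,.9):
        xs=np.linspace(-.225,-.02,200); P=np.array([C+(u*np.cos(a)+.015*np.sin(a))*X+(-u*np.sin(a)+.015*np.cos(a))*Z+.113*Y for u in xs]); p=proj(s2,P)
        o=np.argsort(p[:,1]); out.append(round(float(np.interp(row,p[o,1],p[o,0])),2))
    print(row,"edge",round(x,2),"pred .75 .8 .85 .9",out)
E
python3 - <<'E'
import sys; sys.path.insert(0,'.')
from h import *
s2=snapshot("scene"); crop(s2,335,205,365,230,24,"pics/s22.png")
E
```

```text
205 edge 347.95 pred .75 .8 .85 .9 [343.16, 343.92, 344.69, 345.47]
210 edge 344.18 pred .75 .8 .85 .9 [344.51, 345.17, 345.84, 346.51]
215 edge 345.48 pred .75 .8 .85 .9 [345.85, 346.41, 346.98, 347.55]
220 edge 346.61 pred .75 .8 .85 .9 [347.2, 347.65, 348.12, 348.59]
225 edge 348.25 pred .75 .8 .85 .9 [348.54, 348.9, 349.26, 349.63]
```

View pics/s22.png

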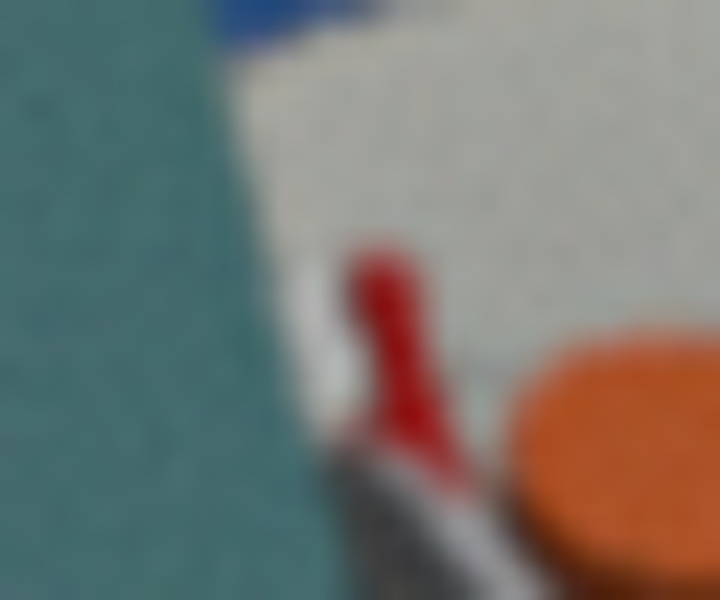

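```bash
python3 - <<'E'
from h import *
ims=[]
for _ in range(4): ims.append(snapshot("scene")["image"].astype(int))
i=np.mean(ims,axis=0)
a=cv2.imread("pics/scene0.png").astype(int)
print("now B,  cols 342..356")
for r in range(211,228): print(r,i[r,342:357,0].round().astype(int).tolist(),"| G0", a[r,342:357,0].tolist())
E
```

```text
now B,  cols 342..356
211 [108, 106, 114, 140, 155, 157, 156, 156, 156, 154, 154, 153, 154, 154, 153] | G0 [146, 147, 149, 146, 146, 142, 145, 144, 143, 142, 141, 142, 143, 141, 141]
212 [107, 108, 109, 129, 153, 158, 157, 156, 154, 155, 156, 154, 154, 153, 154] | G0 [148, 148, 144, 143, 145, 142, 144, 143, 143, 141, 141, 143, 141, 138, 142]
213 [108, 106, 108, 122, 152, 158, 158, 156, 155, 156, 155, 154, 152, 154, 152] | G0 [146, 145, 143, 147, 142, 142, 146, 146, 144, 143, 143, 142, 142, 142, 139]
214 [108, 108, 106, 118, 148, 157, 157, 152, 149, 151, 155, 155, 154, 152, 153] | G0 [147, 145, 150, 145, 144, 144, 143, 141, 138, 137, 142, 144, 141, 140, 140]
215 [107, 108, 106, 113, 140, 156, 156, 129, 106, 111, 140, 154, 152, 153, 152] | G0 [149, 146, 146, 143, 142, 144, 142, 117, 99, 103, 128, 141, 143, 140, 141]
216 [108, 108, 106, 110, 134, 162, 160, 102, 53, 60, 108, 147, 154, 152, 150] | G0 [145, 147, 146, 145, 144, 146, 137, 88, 48, 53, 101, 134, 141, 139, 139]
217 [108, 108, 106, 109, 134, 168, 166, 99, 30, 32, 91, 145, 155, 152, 151] | G0 [146, 148, 148, 146, 146, 148, 137, 8
[... 831 characters left out ...]
 110, 110, 89, 80, 68, 48, 56, 112, 120, 72] | G0 [150, 153, 148, 144, 137, 120, 104, 83, 74, 65, 40, 53, 102, 110, 66]
224 [108, 107, 108, 110, 108, 106, 88, 71, 87, 108, 98, 70, 90, 100, 61] | G0 [157, 166, 152, 128, 97, 75, 68, 61, 80, 101, 93, 64, 81, 91, 54]
225 [108, 108, 108, 107, 109, 105, 88, 67, 70, 92, 112, 111, 100, 85, 45] | G0 [147, 167, 153, 108, 70, 57, 55, 60, 65, 83, 105, 102, 93, 82, 41]
226 [108, 107, 108, 108, 108, 108, 98, 73, 62, 66, 94, 132, 137, 100, 41] | G0 [131, 151, 140, 88, 59, 57, 58, 58, 59, 65, 85, 120, 128, 92, 39]
227 [108, 108, 108, 109, 109, 109, 104, 77, 62, 61, 73, 111, 145, 129, 72] | G0 [110, 119, 95, 64, 54, 60, 58, 60, 57, 57, 68, 104, 131, 118, 68]
```

```bash
python3 -m pendant '[[0,0,0,0,0,0,-1],[0,0,0,0,0,0,-1],[0,0,0,0,0,0,-1],[0,0,0,0,0,0,-1]]'
python3 - <<'E'
from h import *
s=snapshot("top");s2=snapshot("scene"); o=ctrl.get_obs(); print(o["tool_pos"],o["qvel"].round(2),o["clock"],o["force"],o["opening"])
crop(s,200,110,320,220,6,"pics/t23.png"); crop(s2,240,110,380,270,4,"pics/s23.png")
for P in [("spatula",(165,225))]: pass
a=cv2.imread("pics/t22.png").astype(int);b=cv2.imread("pics/t23.png").astype(int); print(np.abs(a-b).mean(),np.abs(a-b).max())
E
```

```text
clock: 22.55
tool_pos: [0.6881, 0.028, 0.2989]
orientation: [179.9, 16.6, -8.7]
force: [-2.5, -5.9, -2.0]
opening: 0.0556
[0.68808197 0.02804108 0.29889884] [-0.05  0.02 -0.   -0.04  0.01 -0.08] 22.65 [-1.7473939  -4.66744368 -1.95695814] 0.05540713216505925
0.6294640852974186 24
```

View pics/s23.png

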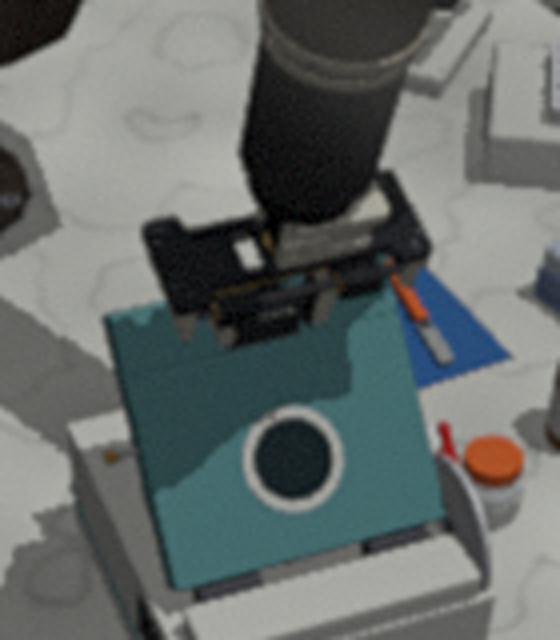

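The lid is holding still with the plate still gripped, the pointer sits beside the index, and the spatula is on the mat. I'm handing the job in.

```bash
python3 -c "
from h import *
print(ctrl.close_job()); o=ctrl.get_obs(); print(o['clock'],o['tool_pos'],o['opening'])"
```

```text
the job is handed in; nothing more can be done
None
the job is handed in; nothing more can be done
```

I handed the job in at about 22.7 s of the 67 s allowed. No verdict was given, so the outcome rests on my own checks.

**What I did:**
- I took the leftmost of the three spatulas, the one on the blue mat, and slid its blade into the slot under the pull plate.
- I lifted and pushed until the plate stood at about 1.57 rad, then laid the spatula back where it had been on the mat.
- I gripped the plate by its side edges and raised the lid along its arc to the red index.

**Last checks:**
- **Grip and stillness:** the gripper was stopped on the plate at 55 mm (the plate is 56 wide). Top pictures about 1 s apart matched apart from noise, and the tool pose did not change.
- **Bench:** the spatula lay on the mat, and the red index showed at the same pixels as at the start. I saw nothing else moved, though I did not measure the other things on the bench one by one.
- **Angle:** the measurements differ by a few hundredths of a radian, and I made no correction.
  - Lid: 0.84 from the top view, 0.825 from the commanded arc. One edge slope in the scene view hinted at 0.75–0.78, but it was noisy.
  - Index: 0.84–0.87 from the top view. The scene view gave 0.81 raw and about 0.90 after a bias correction.
  - The direct pointer-to-index comparison in the scene view showed them level to about 0.03–0.05 rad, close to the 0.06 limit. The gripper hid the pointer in the top view.
- **Side force:** a steady sideways force of about 4.5 N remained from a slightly off-centre grip.

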